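Put the printing blocks away

TASK

The printing blocks have been left in a stack with the hand stamp on top: take the stack apart and put each block away, lying flat on the felt inside the rim of the tray of its own shape (oblong, square, round), and stand the hand stamp upright in the deep tin, whose bed is at an unknown depth. Lower each piece until you feel it rest before letting go - drop and knock down nothing, and do not press hard - and leave the ink jar and the green lino slab where they are.

Things in the scene. Friction and masses are not known exactly. Their poses are not given: they have to be found in the camera images.
- oblong_block: Oblong printing block, the bottom of the stack: 104 mm (its x) by 60 mm (its y) by 28 mm thick, about 130 g; a dark lino face about 6 mm thick below and a pale wood back. Origin at the centre of its underside, z up.
- square_block: Square printing block, second from the bottom, lying on the oblong one: 58 by 58 mm (sides along its x and y), 28 mm thick, about 80 g; a dark lino face about 6 mm thick below and a pale wood back. Origin at the centre of its underside, z up.
- round_block: Round printing block, third, lying on the square one: a disc 46 mm in diameter, 28 mm thick, about 45 g; a dark lino face about 6 mm thick below and a pale wood back. Origin at the centre of its underside, z up.
- stamp: Turned wooden hand stamp standing upright on top of the round block, 90 mm tall, about 50 g: a foot 34 mm in diameter and 17 mm high, a neck 16 mm in diameter, and from 42 to 90 mm height a cylindrical handle 26 mm in diameter. Origin at the centre of its underside, z up along its axis.
- oblong_tray: Shallow oblong plywood tray with grey felt floor, for the oblong block: inside 126 mm (its x) by 82 mm (its y), walls 5 mm thick; felt floor 4 mm above the bench, rim 10 mm above the bench. Fixed to the bench. Origin at the centre of its underside on the bench, z up.
- square_tray: Shallow square plywood tray with grey felt floor, for the square block: inside 80 by 80 mm (sides along its x and y), walls 5 mm thick; felt floor 4 mm above the bench, rim 10 mm above the bench. Fixed to the bench. Origin at the centre of its underside on the bench, z up.
- round_tray: Shallow round plywood tray with grey felt floor, for the round block: inside diameter 70 mm, wall 5 mm thick; felt floor 4 mm above the bench, rim 10 mm above the bench. Fixed to the bench. Origin at the centre of its underside on the bench, z up.
- tin: Deep open round steel tin for the hand stamp: outside diameter 82 mm, wall 3 mm, rim 60 mm above the bench. Inside lies a flat firm cork bed whose top is somewhere between 10 and 35 mm above the bench, different each time; it does not give way under light pressure. Fixed to the bench. Origin at the centre of its underside on the bench, z up.
- ink_jar: Bystander, to be left alone: closed ink jar with black cap, 52 mm in diameter, 70 mm tall, loose. Origin at the centre of its underside.
- soap_lino: Bystander, to be left alone: green slab of carving lino, 70 mm (its x) by 50 mm (its y) by 30 mm, loose. Origin at the centre of its underside.

How it is judged:
At the end, for the whole second after the job is handed in: The oblong, square and round blocks lie flat (within 0.06 rad) on the felt inside the rim of the tray of their own shape (centre within 20 mm of the tray's), the hand stamp stands in the tin on its bed within 0.12 rad of upright, and all four are released and at rest (horizontal distance between oblong_block and oblong_tray below 0.02 m and z of oblong_block in the frame of oblong_tray between 0.001 and 0.0065 m and angle between each of oblong_block, square_block, round_block's own z axis and vertical below 0.06 rad and horizontal distance between square_block and square_tray below 0.02 m and z of square_block in the frame of square_tray between 0.001 and 0.0065 m and horizontal distance between round_block and round_tray below 0.02 m and z of round_block in the frame of round_tray between 0.001 and 0.0065 m and horizontal distance between stamp and tin below 0.03 m and z of stamp in the frame of tin between 0.004 and 0.042 m and angle between stamp's own z axis and vertical below 0.12 rad and contact force between stamp and tin above 0.05 N and linear speed of each of oblong_block, square_block, round_block, stamp below 0.02 m/s and angular speed of each of oblong_block, square_block, round_block, stamp below 0.2 rad/s and contact force between the fingers and oblong_block below 0.05 N and contact force between the fingers and square_block below 0.05 N and contact force between the fingers and round_block below 0.05 N and contact force between the fingers and stamp below 0.05 N); the robot touches nothing.
It fails at once if a block or the stamp is dropped or knocked down (moves faster than 0.4 m/s, as after a free fall of about 8 mm, while the fingers do not hold it) ((linear speed of oblong_block above 0.4 m/s and contact force between the fingers and oblong_block below 0.02 N) or (linear speed of square_block above 0.4 m/s and contact force between the fingers and square_block below 0.02 N) or (linear speed of round_block above 0.4 m/s and contact force between the fingers and round_block below 0.02 N) or (linear speed of stamp above 0.4 m/s and contact force between the fingers and stamp below 0.02 N)).
It fails at once if the hand stamp is pressed into the tin with more than 45 N (contact force between stamp and tin above 45 N).
It fails at once if the ink jar is moved by more than 20 mm or tipped over (distance of ink_jar from where it was at the start of the episode above 0.02 m or angle between ink_jar's own z axis and vertical above 0.5 rad).
It fails at once if the green lino slab is moved by more than 20 mm or tipped over (distance of soap_lino from where it was at the start of the episode above 0.02 m or angle between soap_lino's own z axis and vertical above 0.5 rad).
It also fails if it takes over 120 s, if anything falls off the work surface, if the arm or the gripper's body presses on something with over 40 N, if the wrist force passes 120 N, or if a joint passes its speed limit or range.

ROBOT

A 7-joint arm with a two-finger parallel gripper is mounted at the origin on the work surface. World frame = base frame: x ahead of the robot, y to its left, z up, the work surface at z = 0. Lengths are in m, angles in rad, forces in N, time in s.
With the tool pointing down it reaches from about 0.4 to 0.85 m from the base axis. Payload 10.4 kg.
Tool frame: the origin (TCP) lies on the mounting face of the last link; the fingertips stand 173 mm ahead of it and the grasp point (between the pads) lies 155 mm ahead of it; z points along the fingers, y is the line along which they close (so a half turn about z gives the same grasp; the last joint's range is limited). The gripper opens to 85 mm and grips with 20 to 120 N. Pads are 22 mm wide; open, the fingers measure 114 mm over their backs; the gripper's body (76 mm by 85 mm) begins 54 mm behind the grasp point. The pads swing forward as they close: fully open they stand 13 mm farther back than shut.
Start: joints at [1.219, 0.332, -0.065, 1.46, 0.022, 1.35, -0.088], TCP at [0.202, -0.592, 0.405] pointing down, gripper open.
Joint ranges: [-2.6, 2.6], [-0.5, 2.12], [-1.47, 1.34], [0.16, 2.42], [-1.27, 4.41], [0.06, 2.06], [-2.6, 2.6]. Speed limits (rad/s): [2.22, 2.22, 2.79, 2.79, 3.14, 3.14, 3.14].

INTERFACE

Orientations are given as a unit quaternion [x, y, z, w].
In Python, from rig import manip gives the robot as it stands.
- The arm moves only by the tool servo_tool, never from a script. Its argument "deltas" is a list of rows, each an object with "slide": the shift along the tool's x, y, z in cm, a list of three; "twist": the turn about the tool's z in rad; "claw": the gripper's target within -1 to 1 (fully open at 1, half-way at 0, shut at -1). In form: [{"slide": [dx, dy, dz], "twist": twist, "claw": claw}, ...]. A call has 1 to 12 rows; each row shifts and turns the commanded pose from where the row before left it, along the tool's axes as they then stand; what a row does not reach is not made up. A row lasts 1/12 s, in which the tool goes at most 41.7 mm and 7.16 degrees, less where a joint would pass 70% of its speed; a pose out of reach is approached as far as the arm can. A call with a gripper value outside its range is refused whole. The fingers move at their own pace and stop on an object; the grip force is fixed at half the most. Time passes only in rows, so rows that do not move let the fingers close. It gives the time, the measured TCP pose, the force, the opening and the grip force at its end, in the units of the state.
- manip.observe(): the state, without advancing time (a new reading comes with each control period).
- manip.read_camera(name): name is "scene" or "top" or "wrist"; returns a dict with "frame" (384x512x3 uint8, red, green, blue), "camera_matrix" (3x3 intrinsics, pixels), "distortion" ([k1, k2, p1, p2, k3] as OpenCV has them; the pictures are not rectified), "world_from_camera" (4x4, takes a point from camera to world coordinates). Camera axes: x right, y down, z forward; pixel columns grow to the right and rows downward; lengths in m; the calibration is good to about 2 mm. A picture is of the moment at which its call begins. There is no depth.
- manip.close_job(): hands the job in; it is judged then, once.
The state is a dict: "time": time; "joint_pos": joint angles; "qvel": joint speeds; "joint_efforts": joint torques, N m; "eef_pos": TCP position; "orientation": TCP orientation; "force": force on the tool from outside, world axes, zero at the start; "ft_torque": the same for the moment, N m; "grip_width": finger opening in m; "grasp_force": force on a finger pad.
Only numpy, scipy, OpenCV 4.12 (cv2) and the standard library are available. Lean on these libraries where they do the work, as an engineer would, in place of code of your own. Each camera call takes 0.05 s, during which the arm holds its last target. There are 200 camera calls.

## Working session

There is one attempt and no reset: what is moved stays moved. The work goes in short steps, Python scripts to look and compute and a tool call to move; the robot and the scene stay as the last step left them, time stands still between calls to the robot, and variables do not carry over. Pictures are saved under pics/ and viewed, at most 14 in all, crops included, and the job is handed in when it is done.

Besides the shell and the picture viewer there is one more tool, called after "Call:" as name([rows], argument=value, ...), one row to a line, values as JSON. servo_tool: Moves the arm, as the interface text tells. Its arguments: {"type":"object","properties":{"deltas":{"type":"array","items":{"type":"object","properties":{"slide":{"type":"array","items":{"type":"number"}},"twist":{"type":"number"},"claw":{"type":"number"}}}}},"required":["deltas"]}

```bash
mkdir -p pics; python3 - <<'E'
from rig import manip
import cv2,pickle
d={}
for n in("scene","top"):
    c=manip.read_camera(n);d[n]=c
    cv2.imwrite(f"pics/{n}0.png",cv2.cvtColor(c["frame"],cv2.COLOR_RGB2BGR))
    print(n,c["camera_matrix"].round(1).tolist(),c["distortion"],c["world_from_camera"].round(3).tolist())
pickle.dump(d,open("c0.pkl","wb"))
s=manip.observe();print({k:s[k] for k in("time","eef_pos","orientation","force","grip_width")})
E
```

```text
scene [[386.7, 0.0, 255.9], [0.0, 386.7, 190.5], [0.0, 0.0, 1.0]] [-0.08185817  0.          0.          0.          0.        ] [[-0.813, 0.336, -0.476, 1.027], [0.582, 0.45, -0.677, 0.683], [-0.013, -0.827, -0.562, 0.627], [0.0, 0.0, 0.0, 1.0]]
top [[489.8, 0.0, 259.0], [0.0, 489.8, 198.4], [0.0, 0.0, 1.0]] [-0.03915388  0.          0.          0.          0.        ] [[-0.014, -0.983, 0.183, 0.3], [-1.0, 0.014, -0.002, 0.012], [-0.0, -0.183, -0.983, 1.321], [0.0, 0.0, 0.0, 1.0]]
{'time': 0.1, 'eef_pos': array([ 0.20178976, -0.59140893,  0.40400573]), 'orientation': array([ 9.86513419e-01,  1.63679179e-01, -1.43308362e-04, -6.15999683e-04]), 'force': array([-0.23173185,  0.09593096,  1.04563678]), 'grip_width': 0.08554042445223711}
```

View pics/top0.png

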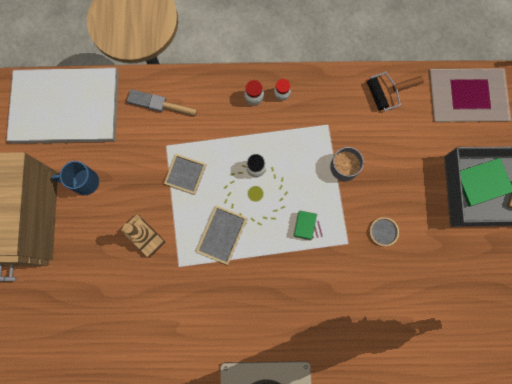

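View pics/scene0.png

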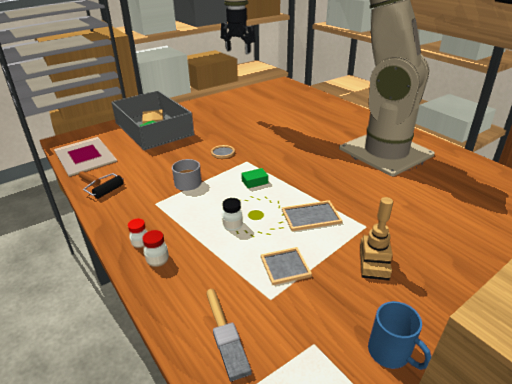

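```bash
cat > h.py <<'E'
import numpy as np,cv2
def ray(c,px,z):
    p=cv2.undistortPoints(np.array(px,float).reshape(-1,1,2),c["camera_matrix"],np.array(c["distortion"])).reshape(-1,2)
    T=c["world_from_camera"];d=np.c_[p,np.ones(len(p))]@T[:3,:3].T
    return T[:3,3]+d*((z-T[2,3])/d[:,2])[:,None]
def proj(c,P):
    T=np.linalg.inv(c["world_from_camera"])
    return cv2.projectPoints(np.array(P,float).reshape(-1,1,3),cv2.Rodrigues(T[:3,:3])[0],T[:3,3],c["camera_matrix"],np.array(c["distortion"]))[0].reshape(-1,2)
E
python3 - <<'E'
import pickle,cv2,numpy as np
from h import *
d=pickle.load(open("c0.pkl","rb"));c=d["top"];f=c["frame"]
hsv=cv2.cvtColor(f,cv2.COLOR_RGB2HSV)
gray=((hsv[...,1]<70)&(hsv[...,2]<150)&(hsv[...,2]>60)).astype(np.uint8)*255
for name,(u,v),z in(("oblong",(221,235),.004),("square",(185,174),.004),("round",(384,232),.004),("tin",(347,164),.06)):
    m=np.zeros_like(gray);m[v-35:v+35,u-35:u+35]=gray[v-35:v+35,u-35:u+35]
    cs,_=cv2.findContours(m,cv2.RETR_EXTERNAL,cv2.CHAIN_APPROX_NONE)
    k=max(cs,key=cv2.contourArea).reshape(-1,2)
    P=ray(c,k,z)[:,:2]*1000
    r=cv2.minAreaRect(P.astype(np.float32));e=cv2.boxPoints(r)
    print(name,len(k),r,cv2.minEnclosingCircle(P.astype(np.float32)))
g=((hsv[...,0]>50)&(hsv[...,0]<80)&(hsv[...,1]>120)).astype(np.uint8);g[:,:290]=0;g[:,330:]=0
ys,xs=np.nonzero(g);print("green",cv2.minAreaRect((ray(c,np.c_[xs,ys],.03)[:,:2]*1000).astype(np.float32)))
print("jar",ray(c,[[256,162]],.07),"stack guess",ray(c,[[150,243]],.028))
a=cv2.resize(f[205:265,110:180],(560,480),interpolation=cv2.INTER_CUBIC)
b=cv2.resize(d["scene"]["frame"][190:285,340:410],(420,570),interpolation=cv2.INTER_CUBIC)
cv2.imwrite("pics/st_top.png",a[...,::-1]);cv2.imwrite("pics/st_sc.png",b[...,::-1])
E
```

```text
oblong 137 ((447.04986572265625, 111.73377990722656), (81.16397094726562, 125.6967544555664), 66.70585632324219) ((447.36602783203125, 112.06964874267578), 72.97749328613281)
square 102 ((617.731201171875, 213.42434692382812), (79.04126739501953, 79.18193054199219), 70.25289916992188) ((617.3431396484375, 213.71290588378906), 53.4931640625)
round 69 ((449.227294921875, -327.43511962890625), (67.7693862915039, 64.93555450439453), 42.67385482788086) ((448.83697509765625, -327.41864013671875), 34.589691162109375)
tin 189 ((617.3366088867188, -208.63861083984375), (85.22425079345703, 129.89071655273438), 26.230430603027344) ((621.09814453125, -206.73167419433594), 64.99844360351562)
green ((466.7679748535156, -111.52471160888672), (45.81062316894531, 67.34291076660156), 77.69882202148438)
jar [[0.62971734 0.01567303 0.07      ]] stack guess [[0.42401544 0.29910566 0.028     ]]
```

View pics/st_top.png

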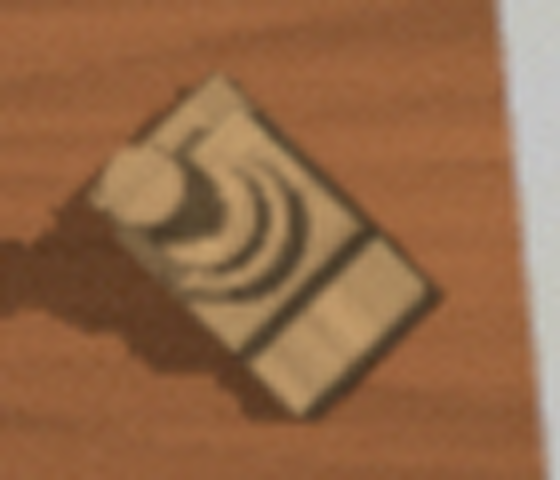

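View pics/st_sc.png

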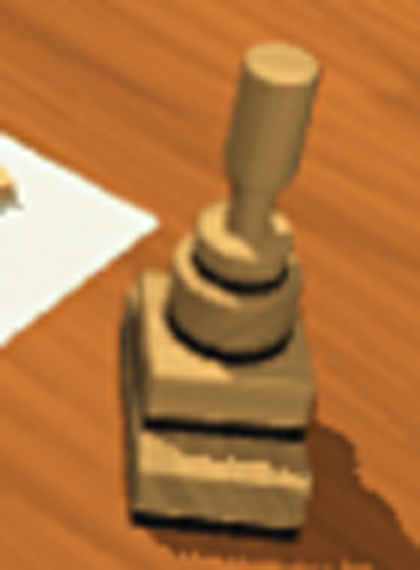

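```bash
python3 - <<'E'
import pickle,cv2,numpy as np
from h import *
d=pickle.load(open("c0.pkl","rb"));c=d["top"];s=d["scene"];f=c["frame"]
cr=lambda q:[(110+(x+.5)/8-.5,205+(y+.5)/8-.5) for x,y in q]
cs=lambda q:[(340+(x+.5)/6-.5,190+(y+.5)/6-.5) for x,y in q]
print("stamp",ray(c,cr([(146,187)]),.174)[:,:2],ray(s,cs([(283,62)]),.174)[:,:2])
o=ray(c,cr([(222,73),(438,290),(303,412)]),.028)[:,:2];print("obl top",o,"centre",(o[0]+o[2])/2,np.linalg.norm(np.diff(o,axis=0),axis=1),[np.degrees(np.arctan2(*v[::-1])) for v in np.diff(o,axis=0)])
q=ray(c,cr([(245,112),(372,234),(240,355)]),.056)[:,:2];print("sq",q,(q[0]+q[2])/2,np.linalg.norm(np.diff(q,axis=0),axis=1),[np.degrees(np.arctan2(*v[::-1])) for v in np.diff(q,axis=0)])
g=ray(s,cs([(143,375),(308,388)]),.056)[:,:2];print("sq scene",g)
b=cv2.resize(f[135:200,315,None][:0] if 0 else f[135:195,315:380],(520,480),interpolation=cv2.INTER_CUBIC)
cv2.imwrite("pics/tin.png",b[...,::-1])
E
```

```text
stamp [[0.44624419 0.32019862]] [[0.45143166 0.32198699]]
obl top [[0.50295065 0.33518902]
 [0.42932717 0.26123795]
 [0.38965348 0.30502903]] centre [0.44630207 0.32010903] [0.10435123 0.05909027] [np.float64(-134.8728122468641), np.float64(132.17583635640975)]
sq [[0.48555768 0.32024705]
 [0.44500454 0.27768715]
 [0.40630108 0.31958215]] [0.44592938 0.3199146 ] [0.05878692 0.05703639] [np.float64(-133.61686060186156), np.float64(132.73238435612436)]
sq scene [[0.49571225 0.3217521 ]
 [0.45389881 0.36176114]]
```

View pics/tin.png

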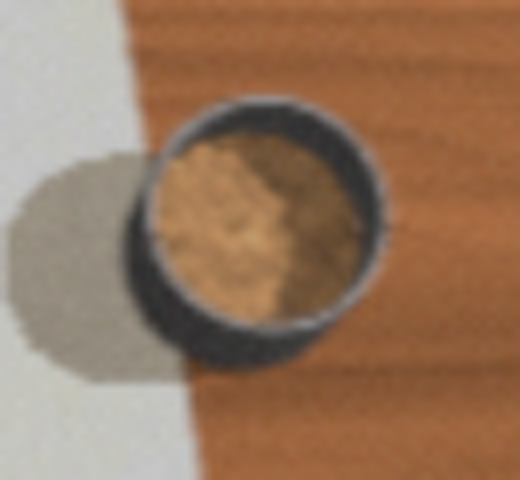

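```bash
cat > g.py <<'E'
import sys,numpy as np
from rig import manip
from scipy.spatial.transform import Rotation as R
# usage: g.py x y z psi  -> tool deltas (cm) twist first, then slide with the new psi; several targets allowed
s=manip.observe();p=np.array(s["eef_pos"]);M=R.from_quat(s["orientation"]).as_matrix();psi=np.arctan2(M[1,0],M[0,0])
print("t %.2f p %s psi %.3f tilt %.4f F %s w %.4f g %.1f"%(s["time"],p.round(4),psi,np.arccos(min(1,-M[2,2])),np.round(s["force"],2),s["grip_width"],s["grasp_force"]))
a=list(map(float,sys.argv[1:]))
for i in range(0,len(a),4):
    t=np.array(a[i:i+3]);q=a[i+3];D=(t-p)*100
    c,S=np.cos(q),np.sin(q)
    print("twist %.3f slide"%(psi-q),np.round([c*D[0]+S*D[1],S*D[0]-c*D[1],-D[2]],2));p,psi=t,q
E
python3 g.py .5 -.3 .42 .77 .447 .320 .42 .77; python3 - <<'E'
import pickle
from h import *
c=pickle.load(open("c0.pkl","rb"))["top"]
print(ray(c,[(347.9,161.2)],.06))
E
```

```text
t 0.10 p [ 0.2018 -0.5914  0.404 ] psi 0.329 tilt 0.0013 F [-0.23  0.1   1.05] w 0.0855 g 0.0
twist -0.441 slide [41.69 -0.16 -1.6 ]
twist 0.000 slide [ 39.36 -48.2   -0.  ]
[[ 0.6311877  -0.22866998  0.06      ]]
```

Call:
servo_tool([
  {"twist": -0.11},
  {"twist": -0.11},
  {"twist": -0.11},
  {"twist": -0.11},
  {"slide": [3.5, 0, -0.2]},
  {"slide": [3.5, 0, -0.2]},
  {"slide": [3.5, 0, -0.2]},
  {"slide": [3.5, 0, -0.2]},
  {"slide": [3.5, 0, -0.2]},
  {"slide": [3.5, 0, -0.2]},
  {"slide": [3.5, 0, -0.2]},
  {"slide": [3.5, 0, -0.2]},
])

```text
invalid input
```

Call:
servo_tool([
  {"slide": [3.5, 0, 0]},
  {"slide": [3.5, 0, 0]},
  {"slide": [3.5, 0, 0]},
  {"slide": [3.1, 0, 0]},
])

```text
invalid input
```

```bash
python3 g.py .5 0 .42 .77  .447 .32 .42 .77
```

```text
t 0.10 p [ 0.2018 -0.5914  0.404 ] psi 0.329 tilt 0.0013 F [-0.23  0.1   1.05] w 0.0855 g 0.0
twist -0.441 slide [ 62.58 -21.7   -1.6 ]
twist 0.000 slide [ 18.47 -26.66  -0.  ]
```

Call:
servo_tool([
  {"slide": [0, 0, 0], "twist": -0.11, "claw": 1},
  {"slide": [0, 0, 0], "twist": -0.11, "claw": 1},
  {"slide": [0, 0, 0], "twist": -0.11, "claw": 1},
  {"slide": [0, 0, 0], "twist": -0.11, "claw": 1},
  {"slide": [3.5, 0, -0.2], "twist": 0, "claw": 1},
  {"slide": [3.5, 0, -0.2], "twist": 0, "claw": 1},
  {"slide": [3.5, 0, -0.2], "twist": 0, "claw": 1},
  {"slide": [3.5, 0, -0.2], "twist": 0, "claw": 1},
  {"slide": [3.5, 0, -0.2], "twist": 0, "claw": 1},
  {"slide": [3.5, 0, -0.2], "twist": 0, "claw": 1},
  {"slide": [3.5, 0, -0.2], "twist": 0, "claw": 1},
  {"slide": [3.5, 0, -0.2], "twist": 0, "claw": 1},
])

```text
time: 1.1
eef_pos: [0.404, -0.3954, 0.4206]
orientation: [0.927, 0.375, -0.0, -0.0]
force: [0.2, -1.3, 0.1]
grip_width: 0.0852
grasp_force: 0.0
```

Call:
servo_tool([
  {"slide": [3.5, 0, 0], "twist": 0, "claw": 1},
  {"slide": [3.5, 0, 0], "twist": 0, "claw": 1},
  {"slide": [3.5, 0, 0], "twist": 0, "claw": 1},
  {"slide": [3, 0, 0], "twist": 0, "claw": 1},
])

```text
time: 1.43
eef_pos: [0.5015, -0.3008, 0.4205]
orientation: [0.927, 0.376, 0.0, -0.0]
force: [0.5, -1.1, -1.0]
grip_width: 0.0855
grasp_force: 0.0
```

```bash
python3 g.py .5 0 .42 .77  .447 .32 .42 .77
```

```text
t 1.43 p [ 0.5015 -0.3008  0.4205] psi 0.770 tilt 0.0006 F [ 0.53 -1.08 -1.02] w 0.0855 g 0.0
twist 0.000 slide [ 20.83 -21.7    0.05]
twist 0.000 slide [ 18.47 -26.66  -0.  ]
```

Call:
servo_tool([
  {"slide": [2.2, -2.7, 0], "twist": 0, "claw": 1},
  {"slide": [2.2, -2.7, 0], "twist": 0, "claw": 1},
  {"slide": [2.2, -2.7, 0], "twist": 0, "claw": 1},
  {"slide": [2.2, -2.7, 0], "twist": 0, "claw": 1},
  {"slide": [2.2, -2.7, 0], "twist": 0, "claw": 1},
  {"slide": [2.2, -2.7, 0], "twist": 0, "claw": 1},
  {"slide": [2.2, -2.7, 0], "twist": 0, "claw": 1},
  {"slide": [2.2, -2.7, 0], "twist": 0, "claw": 1},
  {"slide": [2.2, -2.7, 0], "twist": 0, "claw": 1},
  {"slide": [2.2, -2.7, 0], "twist": 0, "claw": 1},
  {"slide": [2.2, -2.7, 0], "twist": 0, "claw": 1},
  {"slide": [2.2, -2.7, 0], "twist": 0, "claw": 1},
])

```text
time: 2.43
eef_pos: [0.4639, 0.115, 0.4206]
orientation: [0.927, 0.375, -0.0, 0.0]
force: [0.5, 1.1, -0.3]
grip_width: 0.0855
grasp_force: 0.0
```

Call:
servo_tool([
  {"slide": [2.2, -2.7, 0], "twist": 0, "claw": 1},
  {"slide": [2.2, -2.7, 0], "twist": 0, "claw": 1},
  {"slide": [2.2, -2.7, 0], "twist": 0, "claw": 1},
  {"slide": [2.2, -2.7, 0], "twist": 0, "claw": 1},
  {"slide": [2.2, -2.7, 0], "twist": 0, "claw": 1},
  {"slide": [1.8, -2.3, 0], "twist": 0, "claw": 1},
  {"slide": [0, 0, 0], "twist": 0, "claw": 1},
])

```text
time: 3.02
eef_pos: [0.4442, 0.3214, 0.4204]
orientation: [0.926, 0.378, -0.0, -0.002]
force: [-0.5, 0.7, 1.2]
grip_width: 0.0851
grasp_force: 0.0
```

```bash
python3 g.py .447 .32 .42 .77; python3 - <<'E'
from rig import manip
import cv2,pickle
from h import *
d={}
for n in("scene","top","wrist"):
    c=manip.read_camera(n);d[n]=c
pickle.dump(d,open("c1.pkl","wb"))
f=d["wrist"]["frame"]
cv2.imwrite("pics/w1.png",f[...,::-1])
print(d["wrist"]["world_from_camera"].round(3).tolist(),proj(d["wrist"],[[.447,.32,.174],[.447,.32,.084]]))
E
```

```text
t 3.02 p [0.4442 0.3214 0.4204] psi 0.776 tilt 0.0033 F [-0.47  0.71  1.2 ] w 0.0851 g 0.0
twist 0.006 slide [0.11 0.3  0.04]
[[0.698, -0.688, -0.199, 0.497], [-0.717, -0.671, -0.192, 0.367], [-0.001, 0.277, -0.961, 0.389], [0.0, 0.0, 0.0, 1.0]] [[249.60607698 195.21853823]
 [250.20231156 171.08905099]]
```

View pics/w1.png

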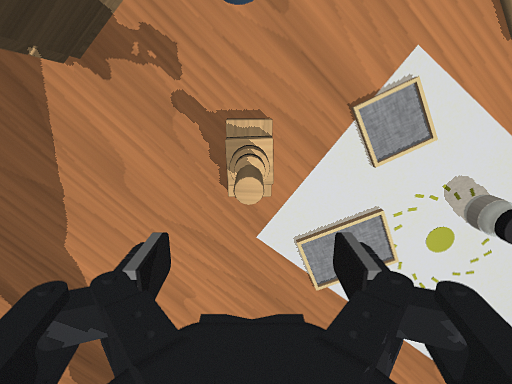

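```bash
python3 - <<'E'
import pickle
from h import *
c=pickle.load(open("c1.pkl","rb"))["wrist"]
print(ray(c,[(248.5,189.5)],.174), ray(c,[(227,137),(272,136),(226,120.5),(271,120.5),],.028))
E
python3 g.py .447 .32 .33 .77
```

```text
[[0.44987548 0.32404256 0.174     ]] [[0.4492061  0.36443169 0.028     ]
 [0.49073638 0.32361041 0.028     ]
 [0.46356792 0.37949107 0.028     ]
 [0.50355261 0.33841652 0.028     ]]
t 3.17 p [0.4468 0.3157 0.4202] psi 0.769 tilt 0.0010 F [-0.08  0.22  1.03] w 0.0852 g 0.0
twist -0.001 slide [ 0.31 -0.3   9.02]
```

Call:
servo_tool([
  {"slide": [0.25, -0.15, 2], "twist": 0, "claw": 1},
  {"slide": [0.25, -0.15, 2], "twist": 0, "claw": 1},
  {"slide": [0, 0, 1.5], "twist": 0, "claw": 1},
  {"slide": [0, 0, 0], "twist": 0, "claw": 1},
  {"slide": [0, 0, 0], "twist": 0, "claw": 1},
  {"slide": [0, 0, 0], "twist": 0, "claw": 1},
])

```text
time: 3.67
eef_pos: [0.4488, 0.321, 0.3667]
orientation: [0.927, 0.374, 0.001, 0.0]
force: [-0.6, -0.4, 0.2]
grip_width: 0.0855
grasp_force: 0.0
```

```bash
cat > w.py <<'E'
import sys,cv2,pickle
from rig import manip
c=manip.read_camera(sys.argv[2]);pickle.dump(c,open(sys.argv[1]+".pkl","wb"));cv2.imwrite(f"pics/{sys.argv[1]}.png",c["frame"][...,::-1])
E
python3 w.py w2 wrist; python3 g.py .448 .3215 .307 .77
```

```text
t 3.72 p [0.4487 0.3213 0.367 ] psi 0.768 tilt 0.0017 F [ 0.   -0.5   0.15] w 0.0853 g 0.0
twist -0.002 slide [-0.03 -0.07  6.  ]
```

View pics/w2.png

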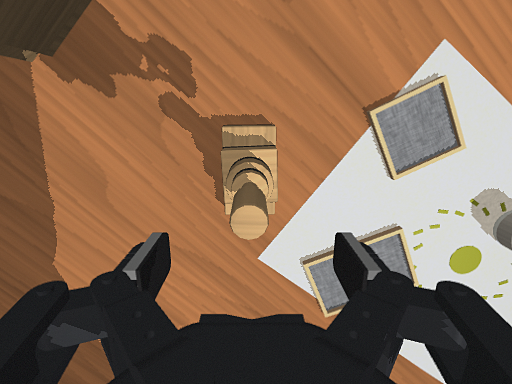

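```bash
python3 - <<'E'
import pickle
from h import *
c=pickle.load(open("w2.pkl","rb"))
o=ray(c,[(222,126),(275,125)],.028)
print(ray(c,[(249,221.5)],.174), o,o.mean(0)[:2]-.052*np.array([np.cos(.77),np.sin(.77)]),ray(c,[(222,150),(277,149)],.056))
E
```

```text
[[0.449777   0.32371544 0.174     ]] [[0.46490695 0.38073719 0.028     ]
 [0.50584077 0.33986821 0.028     ]] [0.4480425  0.32410367] [[0.45047384 0.36372484 0.056     ]
 [0.48999353 0.32424612 0.056     ]]
```

Call:
servo_tool([
  {"slide": [0.2, -0.1, 1.5], "twist": 0, "claw": 1},
  {"slide": [0, 0, 1.5], "twist": 0, "claw": 1},
  {"slide": [0, 0, 1.5], "twist": 0, "claw": 1},
  {"slide": [0, 0, 1.5], "twist": 0, "claw": 1},
  {"slide": [0, 0, 0], "twist": 0, "claw": 1},
  {"slide": [0, 0, 0], "twist": 0, "claw": -0.3},
  {"slide": [0, 0, 0], "twist": 0, "claw": -0.3},
  {"slide": [0, 0, 0], "twist": 0, "claw": -0.3},
  {"slide": [0, 0, 0], "twist": 0, "claw": -0.3},
  {"slide": [0, 0, 0], "twist": 0, "claw": -0.3},
  {"slide": [0, 0, 0], "twist": 0, "claw": -0.3},
  {"slide": [0, 0, 0], "twist": 0, "claw": -0.3},
])

```text
time: 4.72
eef_pos: [0.449, 0.3237, 0.3059]
orientation: [0.927, 0.375, 0.0, 0.0]
force: [0.4, 0.1, -0.3]
grip_width: 0.03
grasp_force: 0.0
```

```bash
python3 w.py w3 wrist; python3 g.py .4495 .3235 .307 .77
```

```text
t 4.77 p [0.449  0.3238 0.3058] psi 0.769 tilt 0.0002 F [ 0.95 -0.31  0.04] w 0.0298 g 0.0
twist -0.001 slide [ 0.02  0.05 -0.12]
```

View pics/w3.png

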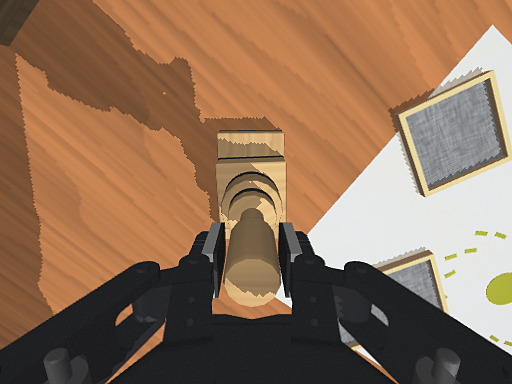

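Call:
servo_tool([
  {"slide": [0, 0, 0], "twist": 0, "claw": -0.6},
  {"slide": [0, 0, 0], "twist": 0, "claw": -1},
  {"slide": [0, 0, 0], "twist": 0, "claw": -1},
  {"slide": [0, 0, 0], "twist": 0, "claw": -1},
  {"slide": [0, 0, -0.2], "twist": 0, "claw": -1},
  {"slide": [0, 0, -0.3], "twist": 0, "claw": -1},
  {"slide": [0, 0, -0.5], "twist": 0, "claw": -1},
  {"slide": [0, 0, -1], "twist": 0, "claw": -1},
  {"slide": [0, 0, -1.5], "twist": 0, "claw": -1},
  {"slide": [0, 0, -1.5], "twist": 0, "claw": -1},
  {"slide": [0, 0, -1.5], "twist": 0, "claw": -1},
  {"slide": [0, 0, 0], "twist": 0, "claw": -1},
])

```text
time: 5.77
eef_pos: [0.4492, 0.3245, 0.3743]
orientation: [0.927, 0.375, 0.002, -0.0]
force: [0.4, 0.4, -0.4]
grip_width: 0.0245
grasp_force: 58.8
```

```bash
python3 w.py w4 wrist;python3 w.py s4 scene; python3 g.py .55 0 .38 .77 .631 -.229 .38 .77; python3 -c "
import cv2
a=cv2.imread('pics/w4.png');b=cv2.imread('pics/s4.png')[120:300,300:480]
cv2.imwrite('pics/c4.png',cv2.hconcat([cv2.resize(a,(440,330))[:,60:400],cv2.resize(b,(330,330))]))"
```

```text
t 5.87 p [0.449  0.3238 0.3713] psi 0.769 tilt 0.0013 F [-0.2   0.24 -0.82] w 0.0249 g 58.8
twist -0.001 slide [-15.29  30.28  -0.87]
twist 0.000 slide [-10.13  22.08  -0.  ]
```

View pics/c4.png

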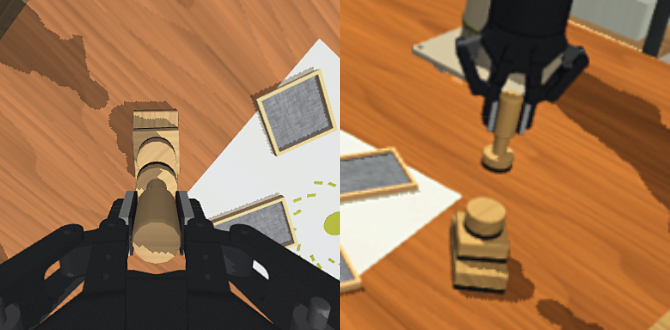

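Call:
servo_tool([
  {"slide": [-0.6, 1.2, 0], "twist": 0, "claw": -1},
  {"slide": [-1.2, 2.5, 0], "twist": 0, "claw": -1},
  {"slide": [-1.2, 2.5, 0], "twist": 0, "claw": -1},
  {"slide": [-1.2, 2.5, 0], "twist": 0, "claw": -1},
  {"slide": [-1.2, 2.5, 0], "twist": 0, "claw": -1},
  {"slide": [-1.2, 2.5, 0], "twist": 0, "claw": -1},
  {"slide": [-1.2, 2.5, 0], "twist": 0, "claw": -1},
  {"slide": [-1.2, 2.5, 0], "twist": 0, "claw": -1},
  {"slide": [-1.2, 2.5, 0], "twist": 0, "claw": -1},
  {"slide": [-1.2, 2.5, 0], "twist": 0, "claw": -1},
  {"slide": [-1.2, 2.5, 0], "twist": 0, "claw": -1},
  {"slide": [-1.2, 2.5, 0], "twist": 0, "claw": -1},
])

```text
time: 6.87
eef_pos: [0.5493, 0.02, 0.3698]
orientation: [0.927, 0.375, -0.001, -0.0]
force: [0.4, -0.4, -0.3]
grip_width: 0.0245
grasp_force: 58.9
```

Call:
servo_tool([
  {"slide": [-1.2, 2.5, 0], "twist": 0, "claw": -1},
  {"slide": [-1.2, 2.5, 0], "twist": 0, "claw": -1},
  {"slide": [-1.2, 2.5, 0], "twist": 0, "claw": -1},
  {"slide": [-1.2, 2.5, 0], "twist": 0, "claw": -1},
  {"slide": [-1.2, 2.5, 0], "twist": 0, "claw": -1},
  {"slide": [-1.2, 2.5, 0], "twist": 0, "claw": -1},
  {"slide": [-1.2, 2.5, 0], "twist": 0, "claw": -1},
  {"slide": [-1.2, 2.5, 0], "twist": 0, "claw": -1},
  {"slide": [-1.2, 2.5, 0], "twist": 0, "claw": -1},
  {"slide": [-0.7, 1.2, 0], "twist": 0, "claw": -1},
  {"slide": [0, 0, 0], "twist": 0, "claw": -1},
  {"slide": [0, 0, 0], "twist": 0, "claw": -1},
])

```text
time: 7.87
eef_pos: [0.6313, -0.2287, 0.3697]
orientation: [0.927, 0.375, -0.0, -0.001]
force: [-0.0, 1.3, -1.0]
grip_width: 0.0249
grasp_force: 58.9
```

```bash
python3 w.py w5 wrist;python3 w.py t5 top; python3 g.py .631 -.229 .29 .77; python3 -c "
import cv2
a=cv2.imread('pics/w5.png');b=cv2.imread('pics/t5.png')[120:210,300:390]
cv2.imwrite('pics/c5.png',cv2.hconcat([cv2.resize(a,(440,330)),cv2.resize(b,(330,330))]))"
```

```text
t 7.97 p [ 0.6315 -0.2269  0.3705] psi 0.771 tilt 0.0011 F [ 0.12  1.18 -0.68] w 0.0248 g 58.9
twist 0.001 slide [-0.18  0.12  8.05]
```

View pics/c5.png

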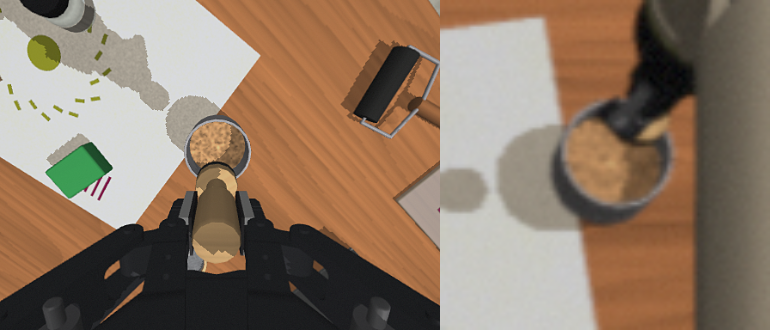

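```bash
python3 - <<'E'
import pickle
from h import *
c=pickle.load(open("w5.pkl","rb"))
print(ray(c,[(253,174.5)],.06),proj(c,[[.631,-.229,.06]]))
E
```

```text
[[ 0.63589789 -0.22591422  0.06      ]] [[251.85394053 179.79229374]]
```

Call:
servo_tool([
  {"slide": [0, 0, 1.5], "twist": 0, "claw": -1},
  {"slide": [0, 0, 1.5], "twist": 0, "claw": -1},
  {"slide": [0, 0, 1.5], "twist": 0, "claw": -1},
  {"slide": [0, 0, 1.5], "twist": 0, "claw": -1},
  {"slide": [0, 0, 0], "twist": 0, "claw": -1},
])

```text
time: 8.38
eef_pos: [0.6306, -0.227, 0.3078]
orientation: [0.927, 0.376, -0.002, -0.002]
force: [-0.1, 0.0, -0.9]
grip_width: 0.0247
grasp_force: 58.9
```

Call:
servo_tool([
  {"slide": [0.1, 0, 1], "twist": 0, "claw": -1},
  {"slide": [0.1, 0, 1], "twist": 0, "claw": -1},
  {"slide": [0, 0, 1], "twist": 0, "claw": -1},
  {"slide": [0, 0, 1], "twist": 0, "claw": -1},
  {"slide": [0, 0, 0.4], "twist": 0, "claw": -1},
  {"slide": [0, 0, 0], "twist": 0, "claw": -1},
  {"slide": [0, 0, 0], "twist": 0, "claw": -1},
])

```text
time: 8.97
eef_pos: [0.6329, -0.2274, 0.2667]
orientation: [0.927, 0.375, -0.0, -0.0]
force: [0.6, 1.2, 0.2]
grip_width: 0.0247
grasp_force: 58.9
```

Call:
servo_tool([
  {"slide": [0, 0, 0.15], "twist": 0, "claw": -1},
  {"slide": [0, 0, 0.15], "twist": 0, "claw": -1},
  {"slide": [0, 0, 0], "twist": 0, "claw": -1},
])

```text
time: 9.22
eef_pos: [0.6329, -0.2274, 0.2638]
orientation: [0.927, 0.375, 0.0, 0.0]
force: [-0.4, 0.6, -1.5]
grip_width: 0.0243
grasp_force: 58.9
```

Call:
servo_tool([
  {"slide": [0, 0, 0.15], "twist": 0, "claw": -1},
  {"slide": [0, 0, 0.15], "twist": 0, "claw": -1},
  {"slide": [0, 0, 0], "twist": 0, "claw": -1},
])

```text
time: 9.47
eef_pos: [0.6328, -0.2274, 0.2604]
orientation: [0.927, 0.375, -0.0, -0.0]
force: [0.5, 0.9, -0.6]
grip_width: 0.0247
grasp_force: 58.9
```

Call:
servo_tool([
  {"slide": [0, 0, 0.1], "twist": 0, "claw": -1},
  {"slide": [0, 0, 0.1], "twist": 0, "claw": -1},
  {"slide": [0, 0, 0.1], "twist": 0, "claw": -1},
  {"slide": [0, 0, 0], "twist": 0, "claw": -1},
])

```text
time: 9.8
eef_pos: [0.6328, -0.2274, 0.2575]
orientation: [0.927, 0.375, -0.0, -0.0]
force: [0.2, -0.2, -1.3]
grip_width: 0.0251
grasp_force: 58.9
```

Call:
servo_tool([
  {"slide": [0, 0, 0.1], "twist": 0, "claw": -1},
  {"slide": [0, 0, 0.1], "twist": 0, "claw": -1},
  {"slide": [0, 0, 0], "twist": 0, "claw": -1},
])

```text
time: 10.05
eef_pos: [0.6329, -0.2274, 0.2555]
orientation: [0.927, 0.375, -0.0, -0.0]
force: [-0.1, -0.1, -0.6]
grip_width: 0.0248
grasp_force: 58.9
```

Call:
servo_tool([
  {"slide": [0, 0, 0.1], "twist": 0, "claw": -1},
  {"slide": [0, 0, 0.1], "twist": 0, "claw": -1},
  {"slide": [0, 0, 0], "twist": 0, "claw": -1},
])

```text
time: 10.3
eef_pos: [0.6328, -0.2274, 0.2535]
orientation: [0.927, 0.375, -0.0, -0.0]
force: [0.1, -0.2, -0.8]
grip_width: 0.0248
grasp_force: 58.9
```

```bash
python3 - <<'E'
import pickle
from h import *
c=pickle.load(open("c0.pkl","rb"))["top"]
px=lambda x,y:(315+(x+.5)/8-.5,135+(y+.5)/8-.5)
print(ray(c,[px(267,104)],.06))
for z in(.01,.015,.02,.025,.03,.035):print(z,ray(c,[px(250,131),px(262,131),px(366,212)],z)[:,:2].round(4).tolist(),'want x~.670, y right ~ -.267')
E
```

```text
[[ 0.66880404 -0.23060234  0.06      ]]
0.01 [[0.6738, -0.2338], [0.6737, -0.238], [0.6443, -0.2727]] want x~.670, y right ~ -.267
0.015 [[0.6724, -0.2329], [0.6723, -0.2371], [0.643, -0.2716]] want x~.670, y right ~ -.267
0.02 [[0.6709, -0.232], [0.6709, -0.2361], [0.6416, -0.2705]] want x~.670, y right ~ -.267
0.025 [[0.6695, -0.231], [0.6695, -0.2351], [0.6403, -0.2694]] want x~.670, y right ~ -.267
0.03 [[0.6681, -0.2301], [0.668, -0.2342], [0.639, -0.2683]] want x~.670, y right ~ -.267
0.035 [[0.6667, -0.2291], [0.6666, -0.2332], [0.6377, -0.2672]] want x~.670, y right ~ -.267
```

Call:
servo_tool([
  {"slide": [0, 0, 0.1], "twist": 0, "claw": -1},
  {"slide": [0, 0, 0.1], "twist": 0, "claw": -1},
  {"slide": [0, 0, 0], "twist": 0, "claw": -1},
])

```text
time: 10.55
eef_pos: [0.6328, -0.2274, 0.2515]
orientation: [0.927, 0.375, -0.0, -0.0]
force: [-0.9, 0.8, -0.2]
grip_width: 0.0249
grasp_force: 58.9
```

Call:
servo_tool([
  {"slide": [0, 0, 0.1], "twist": 0, "claw": -1},
  {"slide": [0, 0, 0.1], "twist": 0, "claw": -1},
  {"slide": [0, 0, 0], "twist": 0, "claw": -1},
])

```text
time: 10.8
eef_pos: [0.6329, -0.2274, 0.2495]
orientation: [0.927, 0.375, -0.0, -0.0]
force: [-0.3, 0.1, -0.4]
grip_width: 0.0248
grasp_force: 58.9
```

Call:
servo_tool([
  {"slide": [0, 0, 0.1], "twist": 0, "claw": -1},
  {"slide": [0, 0, 0.1], "twist": 0, "claw": -1},
  {"slide": [0, 0, 0], "twist": 0, "claw": -1},
])

```text
time: 11.05
eef_pos: [0.6328, -0.2274, 0.2475]
orientation: [0.927, 0.375, -0.0, -0.0]
force: [-0.1, 0.1, -0.3]
grip_width: 0.0247
grasp_force: 58.9
```

Call:
servo_tool([
  {"slide": [0, 0, 0.1], "twist": 0, "claw": -1},
  {"slide": [0, 0, 0.1], "twist": 0, "claw": -1},
  {"slide": [0, 0, 0], "twist": 0, "claw": -1},
])

```text
time: 11.3
eef_pos: [0.6331, -0.2274, 0.2465]
orientation: [0.927, 0.375, 0.0, 0.0]
force: [-2.9, 0.3, 4.5]
grip_width: 0.0247
grasp_force: 59.2
```

Call:
servo_tool([
  {"slide": [0, 0, -0.05], "twist": 0, "claw": -1},
  {"slide": [0, 0, 0], "twist": 0, "claw": -1},
  {"slide": [0, 0, 0], "twist": 0, "claw": -0.35},
  {"slide": [0, 0, 0], "twist": 0, "claw": -0.2},
  {"slide": [0, 0, 0], "twist": 0, "claw": 0.1},
  {"slide": [0, 0, 0], "twist": 0, "claw": 0.1},
  {"slide": [0, 0, 0], "twist": 0, "claw": 0.1},
  {"slide": [0, 0, 0], "twist": 0, "claw": 0.1},
])

```text
time: 11.97
eef_pos: [0.6329, -0.2274, 0.2462]
orientation: [0.927, 0.375, -0.0, 0.0]
force: [-0.2, 0.5, 0.2]
grip_width: 0.0472
grasp_force: 0.0
```

```bash
python3 w.py w6 wrist; python3 g.py .633 -.2275 .38 .77 .449 .323 .38 .77
```

```text
t 12.02 p [ 0.6329 -0.2274  0.2462] psi 0.769 tilt 0.0001 F [-0.07  0.38  0.15] w 0.0473 g 0.0
twist -0.001 slide [ 0.000e+00  1.000e-02 -1.338e+01]
twist 0.000 slide [ 25.11 -52.33  -0.  ]
```

View pics/w6.png

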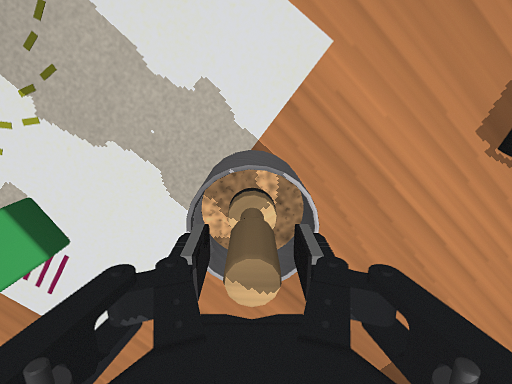

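Call:
servo_tool([
  {"slide": [0, 0, -1.5], "twist": 0, "claw": 0.1},
  {"slide": [0, 0, -3], "twist": 0, "claw": 0.1},
  {"slide": [0, 0, -3], "twist": 0, "claw": 0.1},
  {"slide": [0, 0, -3], "twist": 0, "claw": 1},
  {"slide": [1.2, -2.5, 0], "twist": 0, "claw": 1},
  {"slide": [1.6, -3.3, 0], "twist": 0, "claw": 1},
  {"slide": [1.6, -3.3, 0], "twist": 0, "claw": 1},
  {"slide": [1.6, -3.3, 0], "twist": 0, "claw": 1},
  {"slide": [1.6, -3.3, 0], "twist": 0, "claw": 1},
  {"slide": [1.6, -3.3, 0], "twist": 0, "claw": 1},
  {"slide": [1.6, -3.3, 0], "twist": 0, "claw": 1},
  {"slide": [1.6, -3.3, 0], "twist": 0, "claw": 1},
])

```text
time: 13.02
eef_pos: [0.5432, 0.0446, 0.3526]
orientation: [0.927, 0.375, 0.001, 0.001]
force: [1.3, 0.5, 0.2]
grip_width: 0.085
grasp_force: 0.0
```

Call:
servo_tool([
  {"slide": [1.6, -3.3, 0], "twist": 0, "claw": 1},
  {"slide": [1.6, -3.3, 0], "twist": 0, "claw": 1},
  {"slide": [1.6, -3.3, 0], "twist": 0, "claw": 1},
  {"slide": [1.6, -3.3, 0], "twist": 0, "claw": 1},
  {"slide": [1.6, -3.3, 0], "twist": 0, "claw": 1},
  {"slide": [1.6, -3.3, 0], "twist": 0, "claw": 1},
  {"slide": [1.6, -3.3, 0], "twist": 0, "claw": 1},
  {"slide": [1.5, -3.8, 0], "twist": 0, "claw": 1},
  {"slide": [0, 0, 0], "twist": 0, "claw": 1},
  {"slide": [0, 0, 0], "twist": 0, "claw": 1},
  {"slide": [0, 0, 0], "twist": 0, "claw": 1},
])

```text
time: 13.93
eef_pos: [0.4483, 0.3245, 0.3519]
orientation: [0.927, 0.375, 0.0, 0.0]
force: [0.6, -0.3, -0.6]
grip_width: 0.0855
grasp_force: 0.0
```

```bash
python3 w.py w7 wrist; python3 g.py .449 .323 .235 .77
```

```text
t 13.98 p [0.4488 0.3237 0.3517] psi 0.768 tilt 0.0010 F [-0.12  0.19 -0.29] w 0.0857 g 0.0
twist -0.002 slide [-0.04  0.06 11.67]
```

View pics/w7.png

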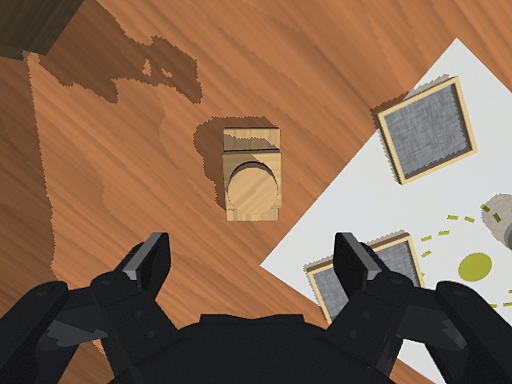

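```bash
python3 - <<'E'
import pickle
from h import *
c=pickle.load(open("w7.pkl","rb"))
u=np.array([np.cos(.77),np.sin(.77)])
s=ray(c,[(223,153),(281,152)],.056);o=ray(c,[(223,129),(280,128)],.028)
print("round",ray(c,[(252.7,191)],.084)[:,:2],"sq",s.mean(0)[:2]-.029*u,"obl",o.mean(0)[:2]-.052*u)
for n,q in(("sqtray",[(379,109),(459,77),(476,154),(402,184)]),):
    P=ray(c,q,.01)[:,:2];print(n,P,P.mean(0))
E
```

```text
round [[0.44942409 0.32348622]] sq [0.45000274 0.32484914] obl [0.4481003  0.32363701]
sqtray [[0.59609288 0.27395622]
 [0.67623033 0.23860927]
 [0.64267356 0.15540698]
 [0.56166412 0.18800629]] [0.61916522 0.21399469]
```

Call:
servo_tool([
  {"slide": [0, 0, 2], "twist": 0, "claw": 1},
  {"slide": [0, 0, 2], "twist": 0, "claw": 1},
  {"slide": [0, 0, 2], "twist": 0, "claw": 1},
  {"slide": [0, 0, 2], "twist": 0, "claw": 1},
  {"slide": [0, 0, 1.5], "twist": 0, "claw": 1},
  {"slide": [0, 0, 1.5], "twist": 0, "claw": 1},
  {"slide": [0, 0, 0.7], "twist": 0, "claw": 1},
  {"slide": [0, 0, 0], "twist": 0, "claw": 0.3},
  {"slide": [0, 0, 0], "twist": 0, "claw": 0.2},
  {"slide": [0, 0, 0], "twist": 0, "claw": 0.2},
  {"slide": [0, 0, 0], "twist": 0, "claw": 0.2},
])

```text
time: 14.9
eef_pos: [0.4487, 0.3245, 0.2353]
orientation: [0.927, 0.375, 0.001, -0.0]
force: [0.5, 0.3, -0.1]
grip_width: 0.0511
grasp_force: 0.0
```

Call:
servo_tool([
  {"slide": [0, 0, 0], "twist": 0, "claw": 0.1},
  {"slide": [0, 0, 0], "twist": 0, "claw": 0},
  {"slide": [0, 0, 0], "twist": 0, "claw": -0.5},
  {"slide": [0, 0, 0], "twist": 0, "claw": -0.5},
])

```text
time: 15.23
eef_pos: [0.4486, 0.3247, 0.2354]
orientation: [0.927, 0.375, 0.001, 0.0]
force: [-1.9, -1.9, 7.4]
grip_width: 0.0444
grasp_force: 60.4
```

```bash
python3 g.py .449 .323 .35 .77 .449 -.327 .35 .77
```

```text
t 15.23 p [0.4486 0.3247 0.2354] psi 0.769 tilt 0.0015 F [-1.89 -1.89  7.37] w 0.0444 g 60.4
twist -0.001 slide [ -0.09   0.15 -11.46]
twist 0.000 slide [-45.25  46.66  -0.  ]
```

Call:
servo_tool([
  {"slide": [0, 0, -0.2], "twist": 0, "claw": -0.5},
  {"slide": [0, 0, -0.4], "twist": 0, "claw": -0.5},
  {"slide": [0, 0, -0.8], "twist": 0, "claw": -0.5},
  {"slide": [0, 0, -1.5], "twist": 0, "claw": -0.5},
  {"slide": [0, 0, -2], "twist": 0, "claw": -0.5},
  {"slide": [0, 0, -2], "twist": 0, "claw": -0.5},
  {"slide": [0, 0, -1], "twist": 0, "claw": -0.5},
  {"slide": [0, 0, 0], "twist": 0, "claw": -0.5},
])

```text
time: 15.9
eef_pos: [0.4487, 0.3251, 0.3158]
orientation: [0.927, 0.375, 0.002, -0.0]
force: [0.2, -0.2, -0.7]
grip_width: 0.0442
grasp_force: 61.1
```

```bash
python3 w.py w8 wrist; python3 g.py .449 -.327 .31 .77
```

```text
t 15.95 p [0.4485 0.3246 0.3141] psi 0.769 tilt 0.0021 F [ 0.76  0.67 -1.8 ] w 0.0445 g 61.1
twist -0.001 slide [-45.32  46.82   0.41]
```

View pics/w8.png

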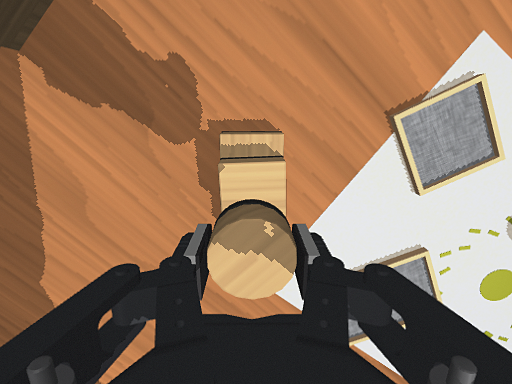

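Call:
servo_tool([
  {"slide": [-0.9, 1, 0], "twist": 0, "claw": -0.5},
  {"slide": [-1.9, 2, 0], "twist": 0, "claw": -0.5},
  {"slide": [-1.9, 2, 0], "twist": 0, "claw": -0.5},
  {"slide": [-1.9, 2, 0], "twist": 0, "claw": -0.5},
  {"slide": [-1.9, 2, 0], "twist": 0, "claw": -0.5},
  {"slide": [-1.9, 2, 0], "twist": 0, "claw": -0.5},
  {"slide": [-1.9, 2, 0], "twist": 0, "claw": -0.5},
  {"slide": [-1.9, 2, 0], "twist": 0, "claw": -0.5},
  {"slide": [-1.9, 2, 0], "twist": 0, "claw": -0.5},
  {"slide": [-1.9, 2, 0], "twist": 0, "claw": -0.5},
  {"slide": [-1.9, 2, 0], "twist": 0, "claw": -0.5},
  {"slide": [-1.9, 2, 0], "twist": 0, "claw": -0.5},
])

```text
time: 16.95
eef_pos: [0.4508, 0.006, 0.3121]
orientation: [0.927, 0.375, -0.001, -0.0]
force: [0.6, -0.1, -1.0]
grip_width: 0.0441
grasp_force: 61.1
```

Call:
servo_tool([
  {"slide": [-1.9, 1.9, 0], "twist": 0, "claw": -0.5},
  {"slide": [-1.9, 1.9, 0], "twist": 0, "claw": -0.5},
  {"slide": [-1.9, 1.9, 0], "twist": 0, "claw": -0.5},
  {"slide": [-1.9, 1.9, 0], "twist": 0, "claw": -0.5},
  {"slide": [-1.9, 1.9, 0], "twist": 0, "claw": -0.5},
  {"slide": [-1.9, 1.9, 0], "twist": 0, "claw": -0.5},
  {"slide": [-1.9, 1.9, 0], "twist": 0, "claw": -0.5},
  {"slide": [-1.9, 1.9, 0], "twist": 0, "claw": -0.5},
  {"slide": [-1.9, 1.9, 0], "twist": 0, "claw": -0.5},
  {"slide": [-1.9, 1.9, 0], "twist": 0, "claw": -0.5},
  {"slide": [-1.9, 1.9, 0], "twist": 0, "claw": -0.5},
  {"slide": [-1.9, 1.9, 0], "twist": 0, "claw": -0.5},
])

```text
time: 17.95
eef_pos: [0.4455, -0.316, 0.3117]
orientation: [0.927, 0.375, -0.001, -0.001]
force: [-0.0, 0.1, 0.6]
grip_width: 0.0442
grasp_force: 61.1
```

Call:
servo_tool([
  {"slide": [-0.6, 0.9, 0], "twist": 0, "claw": -0.5},
  {"slide": [0, 0, 0], "twist": 0, "claw": -0.5},
  {"slide": [0, 0, 0], "twist": 0, "claw": -0.5},
  {"slide": [0, 0, 0], "twist": 0, "claw": -0.5},
])

```text
time: 18.28
eef_pos: [0.4484, -0.324, 0.3125]
orientation: [0.927, 0.376, -0.0, -0.001]
force: [0.1, -0.3, -0.8]
grip_width: 0.0442
grasp_force: 61.2
```

```bash
python3 w.py w9 wrist; python3 g.py .449 -.327 .195 .77; python3 - <<'E'
import pickle,cv2
from h import *
c=pickle.load(open("w9.pkl","rb"));print("expected px",proj(c,[[.449,-.327,.004]]))
h=cv2.cvtColor(c["frame"],cv2.COLOR_RGB2HSV)
m=((h[...,1]<50)&(h[...,2]>60)&(h[...,2]<190)).astype(np.uint8)
n,l,s,k=cv2.connectedComponentsWithStats(m)
for i in range(1,n):
    if s[i,4]>500:
        ct=max(cv2.findContours((l==i).astype(np.uint8),0,1)[0],key=cv2.contourArea).reshape(-1,2)
        P=(ray(c,ct,.004)[:,:2]*1000).astype(np.float32);print(s[i],k[i].round(),cv2.minEnclosingCircle(P),P.min(0),P.max(0))
E
```

```text
t 18.33 p [ 0.4484 -0.3239  0.3128] psi 0.771 tilt 0.0010 F [ 0.3   0.45 -0.83] w 0.0442 g 61.2
twist 0.001 slide [-0.17  0.26 11.78]
expected px [[254.22737059 181.31194624]]
[ 221  147   67   58 3009] [254. 176.] ((449.973876953125, -325.983642578125), 34.526676177978516) [ 415.53058 -359.54767] [ 484.08823 -291.517  ]
[  389   167   123   170 10204] [467. 256.] ((565.2017211914062, -581.97119140625), 109.73192596435547) [ 484.80365 -681.18866] [ 644.74634 -506.08755]
```

Call:
servo_tool([
  {"slide": [-0.1, 0.2, 2], "twist": 0, "claw": -0.5},
  {"slide": [0, 0, 2], "twist": 0, "claw": -0.5},
  {"slide": [0, 0, 2], "twist": 0, "claw": -0.5},
  {"slide": [0, 0, 2], "twist": 0, "claw": -0.5},
  {"slide": [0, 0, 1.5], "twist": 0, "claw": -0.5},
  {"slide": [0, 0, 1.5], "twist": 0, "claw": -0.5},
  {"slide": [0, 0, 0.8], "twist": 0, "claw": -0.5},
  {"slide": [0, 0, 0.3], "twist": 0, "claw": -0.5},
  {"slide": [0, 0, 0], "twist": 0, "claw": -0.5},
  {"slide": [0, 0, 0], "twist": 0, "claw": -0.5},
])

```text
time: 19.17
eef_pos: [0.4492, -0.3274, 0.193]
orientation: [0.927, 0.375, 0.0, 0.0]
force: [-0.3, -0.4, -0.0]
grip_width: 0.044
grasp_force: 61.2
```

Call:
servo_tool([
  {"slide": [0, 0, 0.15], "twist": 0, "claw": -0.5},
  {"slide": [0, 0, 0.15], "twist": 0, "claw": -0.5},
  {"slide": [0, 0, 0.1], "twist": 0, "claw": -0.5},
  {"slide": [0, 0, 0], "twist": 0, "claw": -0.5},
])

```text
time: 19.5
eef_pos: [0.4488, -0.3276, 0.1883]
orientation: [0.927, 0.375, 0.0, 0.0]
force: [-0.0, 0.4, -0.5]
grip_width: 0.0444
grasp_force: 61.2
```

Call:
servo_tool([
  {"slide": [0, 0, 0.1], "twist": 0, "claw": -0.5},
  {"slide": [0, 0, 0.1], "twist": 0, "claw": -0.5},
  {"slide": [0, 0, 0.1], "twist": 0, "claw": -0.5},
  {"slide": [0, 0, 0], "twist": 0, "claw": -0.5},
])

```text
time: 19.83
eef_pos: [0.4487, -0.3276, 0.185]
orientation: [0.927, 0.375, -0.0, -0.0]
force: [-0.2, 0.3, -0.2]
grip_width: 0.0441
grasp_force: 61.2
```

Call:
servo_tool([
  {"slide": [0, 0, 0.1], "twist": 0, "claw": -0.5},
  {"slide": [0, 0, 0.05], "twist": 0, "claw": -0.5},
  {"slide": [0, 0, 0], "twist": 0, "claw": -0.5},
])

```text
time: 20.08
eef_pos: [0.4488, -0.3276, 0.1836]
orientation: [0.927, 0.375, -0.0, -0.0]
force: [-0.8, 0.4, -0.5]
grip_width: 0.0442
grasp_force: 61.2
```

Call:
servo_tool([
  {"slide": [0, 0, 0.1], "twist": 0, "claw": -0.5},
  {"slide": [0, 0, 0.05], "twist": 0, "claw": -0.5},
  {"slide": [0, 0, 0], "twist": 0, "claw": -0.5},
])

```text
time: 20.33
eef_pos: [0.4489, -0.3276, 0.1833]
orientation: [0.927, 0.375, -0.0, 0.0]
force: [-6.2, 3.1, 14.2]
grip_width: 0.0438
grasp_force: 62.6
```

Call:
servo_tool([
  {"slide": [0, 0, -0.1], "twist": 0, "claw": -0.5},
  {"slide": [0, 0, 0], "twist": 0, "claw": -0.5},
  {"slide": [0, 0, 0], "twist": 0, "claw": 0.1},
  {"slide": [0, 0, 0], "twist": 0, "claw": 0.4},
  {"slide": [0, 0, 0], "twist": 0, "claw": 0.5},
  {"slide": [0, 0, 0], "twist": 0, "claw": 0.5},
  {"slide": [0, 0, 0], "twist": 0, "claw": 0.5},
])

```text
time: 20.92
eef_pos: [0.4488, -0.3276, 0.1831]
orientation: [0.927, 0.375, -0.0, -0.0]
force: [-0.1, 0.1, 0.7]
grip_width: 0.0639
grasp_force: 0.0
```

Call:
servo_tool([
  {"slide": [0, 0, -0.5], "twist": 0, "claw": 0.5},
  {"slide": [0, 0, -2], "twist": 0, "claw": 0.5},
  {"slide": [0, 0, -3], "twist": 0, "claw": 0.5},
  {"slide": [0, 0, -3], "twist": 0, "claw": 1},
  {"slide": [0, 0, -3], "twist": 0, "claw": 1},
  {"slide": [0, 0, 0], "twist": 0, "claw": 1},
])

```text
time: 21.42
eef_pos: [0.4503, -0.3282, 0.3047]
orientation: [0.927, 0.375, 0.002, 0.004]
force: [1.5, -0.8, 0.6]
grip_width: 0.0855
grasp_force: 0.0
```

```bash
python3 w.py w10 wrist; python3 g.py .449 .3236 .30 .77; python3 - <<'E'
import pickle,cv2
from h import *
c=pickle.load(open("w10.pkl","rb"))
h=cv2.cvtColor(c["frame"],cv2.COLOR_RGB2HSV)
print("expected px",proj(c,[[.449,-.3275,.032]]))
m=((h[...,1]<50)&(h[...,2]>60)&(h[...,2]<190)).astype(np.uint8)
n,l,s,k=cv2.connectedComponentsWithStats(m)
for i in range(1,n):
    if s[i,4]>300:print(s[i],k[i].round())
E
```

```text
t 21.47 p [ 0.4497 -0.328   0.3019] psi 0.769 tilt 0.0063 F [-0.73 -0.43 -0.81] w 0.0856 g 0.0
twist -0.001 slide [ 45.31 -46.83   0.19]
expected px [[247.03800047 190.34613158]]
[   0    0  198  110 6782] [100.  58.]
[ 213  147   69   62 1504] [246. 169.]
[ 388  165  124  133 8459] [467. 243.]
[122 233  40  47 533] [140. 256.]
[342 233  40  47 545] [363. 256.]
[ 45 322  63  26 733] [ 71. 334.]
```

Call:
servo_tool([
  {"slide": [1.3, -1.3, 0], "twist": 0, "claw": 1},
  {"slide": [2.6, -2.7, 0], "twist": 0, "claw": 1},
  {"slide": [2.6, -2.7, 0], "twist": 0, "claw": 1},
  {"slide": [2.6, -2.7, 0], "twist": 0, "claw": 1},
  {"slide": [2.6, -2.7, 0], "twist": 0, "claw": 1},
  {"slide": [2.6, -2.7, 0], "twist": 0, "claw": 1},
  {"slide": [2.6, -2.7, 0], "twist": 0, "claw": 1},
  {"slide": [2.6, -2.7, 0], "twist": 0, "claw": 1},
  {"slide": [2.6, -2.7, 0], "twist": 0, "claw": 1},
  {"slide": [2.6, -2.7, 0], "twist": 0, "claw": 1},
  {"slide": [2.6, -2.7, 0], "twist": 0, "claw": 1},
  {"slide": [2.6, -2.7, 0], "twist": 0, "claw": 1},
])

```text
time: 22.47
eef_pos: [0.4474, 0.1047, 0.2978]
orientation: [0.927, 0.375, -0.0, 0.0]
force: [1.8, -0.1, -1.2]
grip_width: 0.0852
grasp_force: 0.0
```

Call:
servo_tool([
  {"slide": [2.6, -2.7, 0], "twist": 0, "claw": 1},
  {"slide": [2.6, -2.7, 0], "twist": 0, "claw": 1},
  {"slide": [2.6, -2.7, 0], "twist": 0, "claw": 1},
  {"slide": [2.6, -2.7, 0], "twist": 0, "claw": 1},
  {"slide": [2.6, -2.7, 0], "twist": 0, "claw": 1},
  {"slide": [2.4, -2.3, 0], "twist": 0, "claw": 1},
  {"slide": [0, 0, 0], "twist": 0, "claw": 1},
  {"slide": [0, 0, 0], "twist": 0, "claw": 1},
  {"slide": [0, 0, 0], "twist": 0, "claw": 1},
  {"slide": [0, 0, 0], "twist": 0, "claw": 1},
])

```text
time: 23.3
eef_pos: [0.4494, 0.3224, 0.2977]
orientation: [0.927, 0.374, -0.0, 0.001]
force: [0.2, -0.4, -0.1]
grip_width: 0.0857
grasp_force: 0.0
```

```bash
python3 g.py .4492 .324 .205 .77
```

```text
t 23.30 p [0.4494 0.3224 0.2977] psi 0.767 tilt 0.0014 F [ 0.2  -0.38 -0.13] w 0.0857 g 0.0
twist -0.003 slide [ 0.1  -0.13  9.27]
```

Call:
servo_tool([
  {"slide": [0.1, -0.1, 2], "twist": 0, "claw": 1},
  {"slide": [0, 0, 2], "twist": 0, "claw": 1},
  {"slide": [0, 0, 2], "twist": 0, "claw": 1},
  {"slide": [0, 0, 1.5], "twist": 0, "claw": 1},
  {"slide": [0, 0, 1], "twist": 0, "claw": 1},
  {"slide": [0, 0, 0.7], "twist": 0, "claw": 1},
  {"slide": [0, 0, 0], "twist": 0, "claw": 0.6},
  {"slide": [0, 0, 0], "twist": 0, "claw": 0.5},
  {"slide": [0, 0, 0], "twist": 0, "claw": 0.45},
  {"slide": [0, 0, 0], "twist": 0, "claw": 0.4},
  {"slide": [0, 0, 0], "twist": 0, "claw": 0.35},
])

```text
time: 24.22
eef_pos: [0.4494, 0.3253, 0.2072]
orientation: [0.927, 0.375, 0.001, 0.0]
force: [-0.1, -1.1, 4.8]
grip_width: 0.0582
grasp_force: 17.0
```

Call:
servo_tool([
  {"slide": [0, 0, 0], "twist": 0, "claw": 0.3},
  {"slide": [0, 0, 0], "twist": 0, "claw": 0},
  {"slide": [0, 0, 0], "twist": 0, "claw": 0},
  {"slide": [0, 0, 0], "twist": 0, "claw": 0},
])

```text
time: 24.55
eef_pos: [0.4494, 0.3255, 0.2076]
orientation: [0.927, 0.375, 0.001, 0.0]
force: [-1.5, -3.8, 9.4]
grip_width: 0.0566
grasp_force: 62.5
```

Call:
servo_tool([
  {"slide": [0, 0, -0.1], "twist": 0, "claw": 0},
  {"slide": [0, 0, -0.2], "twist": 0, "claw": 0},
  {"slide": [0, 0, -0.4], "twist": 0, "claw": 0},
  {"slide": [0, 0, 0], "twist": 0, "claw": 0},
])

```text
time: 24.88
eef_pos: [0.4491, 0.3254, 0.214]
orientation: [0.927, 0.375, 0.0, -0.0]
force: [0.2, -0.2, -1.2]
grip_width: 0.0566
grasp_force: 63.4
```

```bash
python3 w.py s11 scene; python3 g.py .619 .214 .28 1.226
```

```text
t 24.93 p [0.4491 0.3253 0.2136] psi 0.769 tilt 0.0007 F [ 0.9  -0.33 -0.68] w 0.0568 g 63.4
twist -0.457 slide [-4.73 19.75 -6.64]
```

Call:
servo_tool([
  {"slide": [0, 0, -1], "twist": 0, "claw": 0},
  {"slide": [0, 0, -2], "twist": 0, "claw": 0},
  {"slide": [0, 0, -2], "twist": 0, "claw": 0},
  {"slide": [0, 0, -1.5], "twist": 0, "claw": 0},
  {"slide": [0, 0, -0.5], "twist": -0.05, "claw": 0},
  {"slide": [0, 0, 0], "twist": -0.08, "claw": 0},
  {"slide": [0, 0, 0], "twist": -0.08, "claw": 0},
  {"slide": [0, 0, 0], "twist": -0.08, "claw": 0},
  {"slide": [0, 0, 0], "twist": -0.08, "claw": 0},
  {"slide": [0, 0, 0], "twist": -0.06, "claw": 0},
  {"slide": [0, 0, 0], "twist": 0, "claw": 0},
])

```text
time: 25.85
eef_pos: [0.449, 0.3251, 0.2837]
orientation: [0.825, 0.565, 0.0, -0.0]
force: [-0.7, 1.2, -1.1]
grip_width: 0.0564
grasp_force: 63.4
```

```bash
python3 w.py w12 wrist; python3 g.py .619 .214 .28 1.2; python3 - <<'E'
import pickle,cv2
from h import *
c=pickle.load(open("w12.pkl","rb"))
h=cv2.cvtColor(c["frame"],cv2.COLOR_RGB2HSV)
m=((h[...,1]<50)&(h[...,2]>60)&(h[...,2]<190)).astype(np.uint8)
n,l,s,k=cv2.connectedComponentsWithStats(m)
print(proj(c,[[.619,.214,.004],[.447,.112,.004]]))
for i in range(1,n):
    if s[i,4]>1500:
        ct=max(cv2.findContours((l==i).astype(np.uint8),0,1)[0],key=cv2.contourArea).reshape(-1,2)
        P=(ray(c,ct,.004)[:,:2]*1000).astype(np.float32);print(s[i],k[i].round(),cv2.minAreaRect(P))
E
```

```text
t 25.90 p [0.449  0.3251 0.2836] psi 1.198 tilt 0.0002 F [ 0.43  0.57 -0.56] w 0.0570 g 63.5
twist -0.002 slide [-4.2  19.87  0.36]
[[452.31572611 228.60601606]
 [316.49025511 355.28541017]]
[ 411  192   90   74 5551] [454. 228.] ((620.1806640625, 212.16094970703125), (78.09063720703125, 76.15475463867188), 70.10315704345703)
```

Call:
servo_tool([
  {"slide": [0, 0, 0], "twist": -0.025, "claw": 0},
  {"slide": [-0.2, 1, 0], "twist": 0, "claw": 0},
  {"slide": [-0.5, 2.1, 0], "twist": 0, "claw": 0},
  {"slide": [-0.5, 2.1, 0], "twist": 0, "claw": 0},
  {"slide": [-0.5, 2.1, 0], "twist": 0, "claw": 0},
  {"slide": [-0.5, 2.1, 0], "twist": 0, "claw": 0},
  {"slide": [-0.5, 2.1, 0], "twist": 0, "claw": 0},
  {"slide": [-0.4, 2.1, 0], "twist": 0, "claw": 0},
  {"slide": [-0.4, 2.1, 0], "twist": 0, "claw": 0},
  {"slide": [-0.4, 2.1, 0], "twist": 0, "claw": 0},
  {"slide": [-0.4, 2.1, 0], "twist": 0, "claw": 0},
  {"slide": [0, 0, 0], "twist": 0, "claw": 0},
])

```text
time: 26.9
eef_pos: [0.6254, 0.2124, 0.2825]
orientation: [0.821, 0.572, -0.0, 0.001]
force: [0.7, -1.6, -1.3]
grip_width: 0.0568
grasp_force: 63.6
```

Call:
servo_tool([
  {"slide": [0, 0, 0], "twist": 0, "claw": 0},
  {"slide": [0, 0, 0], "twist": 0, "claw": 0},
  {"slide": [0, 0, 0], "twist": 0, "claw": 0},
])

```text
time: 27.15
eef_pos: [0.6209, 0.2177, 0.2833]
orientation: [0.818, 0.575, -0.0, -0.0]
force: [0.3, 0.4, -1.0]
grip_width: 0.0565
grasp_force: 63.5
```

```bash
python3 g.py .6195 .213 .1846 1.223
```

```text
t 27.15 p [0.6209 0.2177 0.2833] psi 1.225 tilt 0.0003 F [ 0.28  0.39 -0.99] w 0.0565 g 63.5
twist 0.002 slide [-0.49  0.02  9.87]
```

Call:
servo_tool([
  {"slide": [-0.5, 0, 1.5], "twist": 0, "claw": 0},
  {"slide": [0, 0, 2], "twist": 0, "claw": 0},
  {"slide": [0, 0, 2], "twist": 0, "claw": 0},
  {"slide": [0, 0, 1.5], "twist": 0, "claw": 0},
  {"slide": [0, 0, 1], "twist": 0, "claw": 0},
  {"slide": [0, 0, 0.7], "twist": 0, "claw": 0},
  {"slide": [0, 0, 0.3], "twist": 0, "claw": 0},
  {"slide": [0, 0, 0], "twist": 0, "claw": 0},
  {"slide": [0, 0, 0], "twist": 0, "claw": 0},
  {"slide": [0, 0, 0], "twist": 0, "claw": 0},
])

```text
time: 27.98
eef_pos: [0.6201, 0.2126, 0.1942]
orientation: [0.819, 0.574, 0.001, 0.0]
force: [-0.3, 0.1, 0.2]
grip_width: 0.0571
grasp_force: 63.6
```

```bash
python3 g.py .6195 .213 .1836 1.223
```

```text
t 27.98 p [0.6201 0.2126 0.1942] psi 1.224 tilt 0.0014 F [-0.26  0.07  0.25] w 0.0571 g 63.6
twist 0.001 slide [ 0.02 -0.07  1.06]
```

Call:
servo_tool([
  {"slide": [0, 0, 0.25], "twist": 0, "claw": 0},
  {"slide": [0, 0, 0.25], "twist": 0, "claw": 0},
  {"slide": [0, 0, 0.2], "twist": 0, "claw": 0},
  {"slide": [0, 0, 0.1], "twist": 0, "claw": 0},
  {"slide": [0, 0, 0], "twist": 0, "claw": 0},
])

```text
time: 28.4
eef_pos: [0.6197, 0.2122, 0.1848]
orientation: [0.819, 0.574, -0.0, -0.0]
force: [-0.2, 0.2, -1.2]
grip_width: 0.0569
grasp_force: 63.6
```

Call:
servo_tool([
  {"slide": [0, 0, 0.1], "twist": 0, "claw": 0},
  {"slide": [0, 0, 0.05], "twist": 0, "claw": 0},
  {"slide": [0, 0, 0], "twist": 0, "claw": 0},
])

```text
time: 28.65
eef_pos: [0.6199, 0.2124, 0.1838]
orientation: [0.819, 0.574, 0.0, 0.0]
force: [0.3, -0.3, -1.0]
grip_width: 0.0571
grasp_force: 63.6
```

Call:
servo_tool([
  {"slide": [0, 0, 0.1], "twist": 0, "claw": 0},
  {"slide": [0, 0, 0.05], "twist": 0, "claw": 0},
  {"slide": [0, 0, 0], "twist": 0, "claw": 0},
])

```text
time: 28.9
eef_pos: [0.6199, 0.2125, 0.1837]
orientation: [0.819, 0.574, 0.0, 0.0]
force: [-7.0, -3.0, 13.3]
grip_width: 0.0569
grasp_force: 65.2
```

Call:
servo_tool([
  {"slide": [0, 0, -0.1], "twist": 0, "claw": 0},
  {"slide": [0, 0, 0], "twist": 0, "claw": 0},
  {"slide": [0, 0, 0], "twist": 0, "claw": 0.4},
  {"slide": [0, 0, 0], "twist": 0, "claw": 0.6},
  {"slide": [0, 0, 0], "twist": 0, "claw": 0.7},
  {"slide": [0, 0, 0], "twist": 0, "claw": 0.8},
  {"slide": [0, 0, 0], "twist": 0, "claw": 0.8},
])

```text
time: 29.48
eef_pos: [0.6198, 0.2123, 0.1831]
orientation: [0.819, 0.574, -0.0, -0.0]
force: [-1.2, -0.4, 0.3]
grip_width: 0.0766
grasp_force: 0.0
```

Call:
servo_tool([
  {"slide": [0, 0, -0.5], "twist": 0, "claw": 0.8},
  {"slide": [0, 0, -2], "twist": 0, "claw": 0.8},
  {"slide": [0, 0, -3], "twist": 0, "claw": 0.8},
  {"slide": [0, 0, -3], "twist": 0, "claw": 1},
  {"slide": [0, 0, -2], "twist": 0, "claw": 1},
  {"slide": [0, 0, 0], "twist": 0.11, "claw": 1},
  {"slide": [0, 0, 0], "twist": 0.11, "claw": 1},
  {"slide": [0, 0, 0], "twist": 0.11, "claw": 1},
  {"slide": [0, 0, 0], "twist": 0.11, "claw": 1},
  {"slide": [0, 0, 0], "twist": 0, "claw": 1},
])

```text
time: 30.32
eef_pos: [0.6198, 0.2125, 0.2888]
orientation: [0.925, 0.38, 0.0, 0.0]
force: [0.2, -0.1, -0.0]
grip_width: 0.0853
grasp_force: 0.0
```

```bash
python3 g.py .449 .323 .29 .77
```

```text
t 30.32 p [0.6198 0.2125 0.2888] psi 0.779 tilt 0.0007 F [ 0.18 -0.12 -0.02] w 0.0853 g 0.0
twist 0.009 slide [ -4.57 -19.82  -0.12]
```

Call:
servo_tool([
  {"slide": [-0.3, -1.3, 0], "twist": 0, "claw": 1},
  {"slide": [-0.6, -2.5, 0], "twist": 0, "claw": 1},
  {"slide": [-0.6, -2.5, 0], "twist": 0, "claw": 1},
  {"slide": [-0.6, -2.5, 0], "twist": 0, "claw": 1},
  {"slide": [-0.6, -2.5, 0], "twist": 0, "claw": 1},
  {"slide": [-0.6, -2.5, 0], "twist": 0, "claw": 1},
  {"slide": [-0.6, -2.5, 0], "twist": 0, "claw": 1},
  {"slide": [-0.6, -2.5, 0], "twist": 0, "claw": 1},
  {"slide": [0, -1, 0], "twist": 0, "claw": 1},
  {"slide": [0, 0, 0], "twist": 0, "claw": 1},
  {"slide": [0, 0, 0], "twist": 0, "claw": 1},
  {"slide": [0, 0, 0], "twist": 0, "claw": 1},
])

```text
time: 31.32
eef_pos: [0.4491, 0.32, 0.2881]
orientation: [0.924, 0.382, 0.0, 0.0]
force: [1.1, -0.5, -0.2]
grip_width: 0.0851
grasp_force: 0.0
```

```bash
python3 w.py w13 wrist; python3 g.py .449 .324 .177 .77; python3 - <<'E'
import pickle,cv2
from h import *
c=pickle.load(open("w13.pkl","rb"));f=c["frame"]
h=cv2.cvtColor(f,cv2.COLOR_RGB2HSV)
u,v=proj(c,[[.449,.324,.028]])[0].astype(int);print(u,v,h[v-30:v+1:10,u].tolist(),h[v-30,u-90].tolist())
m=((h[...,2]>140)&(h[...,1]<150)&(h[...,1]>70)).astype(np.uint8);m[:, :u-70]=0;m[:,u+70:]=0
n,l,s,k=cv2.connectedComponentsWithStats(m)
for i in range(1,n):
    if s[i,4]>800:
        ct=max(cv2.findContours((l==i).astype(np.uint8),0,1)[0],key=cv2.contourArea).reshape(-1,2)
        P=(ray(c,ct,.028)[:,:2]*1000).astype(np.float32);print(s[i],k[i].round(),cv2.minAreaRect(P))
E
```

```text
t 31.37 p [0.4493 0.3198 0.288 ] psi 0.783 tilt 0.0005 F [ 0.23 -0.54 -0.07] w 0.0853 g 0.0
twist 0.013 slide [ 0.27 -0.32 11.1 ]
247 190 [[17, 111, 205], [17, 111, 207], [17, 111, 210], [17, 111, 211]] [13, 149, 174]
[  177     0   140   329 25808] [247. 154.] ((448.5059814453125, 322.344970703125), (298.27984619140625, 124.71119689941406), 40.68299102783203)
```

```bash
python3 - <<'E'
import pickle,cv2
from h import *
c=pickle.load(open("w13.pkl","rb"));f=c["frame"]
h=cv2.cvtColor(f,cv2.COLOR_RGB2HSV)
m=((h[...,0]>=15)&(h[...,0]<=20)&(h[...,1]>85)&(h[...,1]<132)).astype(np.uint8);m[:,:170]=0;m[:,330:]=0
m=cv2.morphologyEx(m,cv2.MORPH_OPEN,np.ones((5,5)))
n,l,s,k=cv2.connectedComponentsWithStats(m)
for i in range(1,n):
    if s[i,4]>300:
        ct=max(cv2.findContours((l==i).astype(np.uint8),0,1)[0],key=cv2.contourArea).reshape(-1,2)
        P=(ray(c,ct,.028)[:,:2]*1000).astype(np.float32);print(s[i],k[i].round(),cv2.minAreaRect(P))
E
```

```text
[ 212  129   72  116 7946] [247. 185.] ((449.0440979003906, 324.63507080078125), (104.05445098876953, 59.33965301513672), 44.44964599609375)
```

Call:
servo_tool([
  {"slide": [0.32, -0.36, 2], "twist": 0.007, "claw": 1},
  {"slide": [0, 0, 2], "twist": 0, "claw": 1},
  {"slide": [0, 0, 2], "twist": 0, "claw": 1},
  {"slide": [0, 0, 2], "twist": 0, "claw": 1},
  {"slide": [0, 0, 1.5], "twist": 0, "claw": 1},
  {"slide": [0, 0, 0.9], "twist": 0, "claw": 1},
  {"slide": [0, 0, 0.4], "twist": 0, "claw": 0.7},
  {"slide": [0, 0, 0], "twist": 0, "claw": 0.55},
  {"slide": [0, 0, 0], "twist": 0, "claw": 0.5},
  {"slide": [0, 0, 0], "twist": 0, "claw": 0.45},
  {"slide": [0, 0, 0], "twist": 0, "claw": 0.4},
])

```text
time: 32.28
eef_pos: [0.4483, 0.3258, 0.1812]
orientation: [0.926, 0.379, 0.001, 0.0]
force: [1.1, -0.8, 1.8]
grip_width: 0.0601
grasp_force: 5.5
```

Call:
servo_tool([
  {"slide": [0, 0, 0], "twist": 0, "claw": 0.2},
  {"slide": [0, 0, 0], "twist": 0, "claw": 0},
  {"slide": [0, 0, 0], "twist": 0, "claw": 0},
  {"slide": [0, 0, 0], "twist": 0, "claw": 0},
])

```text
time: 32.62
eef_pos: [0.4483, 0.3259, 0.1816]
orientation: [0.926, 0.379, 0.001, 0.0]
force: [-1.3, -1.5, 8.6]
grip_width: 0.0587
grasp_force: 64.5
```

Call:
servo_tool([
  {"slide": [0, 0, -0.1], "twist": 0, "claw": 0},
  {"slide": [0, 0, -0.2], "twist": 0, "claw": 0},
  {"slide": [0, 0, -0.4], "twist": 0, "claw": 0},
  {"slide": [0, 0, -1], "twist": 0, "claw": 0},
  {"slide": [0, 0, -2], "twist": 0, "claw": 0},
  {"slide": [0, 0, -2], "twist": 0, "claw": 0},
  {"slide": [0, 0, -2], "twist": 0, "claw": 0},
  {"slide": [0, 0, -0.5], "twist": 0, "claw": 0},
  {"slide": [0, 0, 0], "twist": 0, "claw": 0},
])

```text
time: 33.37
eef_pos: [0.4483, 0.326, 0.2641]
orientation: [0.926, 0.379, 0.002, -0.0]
force: [0.3, -0.0, -1.2]
grip_width: 0.0585
grasp_force: 64.7
```

```bash
python3 w.py w14 wrist; python3 g.py .447 .112 .26 -.407; python3 - <<'E'
import pickle,cv2
from h import *
c=pickle.load(open("w13.pkl","rb"))
h=cv2.cvtColor(c["frame"],cv2.COLOR_RGB2HSV)
m=((h[...,1]<50)&(h[...,2]>60)&(h[...,2]<190)).astype(np.uint8)
n,l,s,k=cv2.connectedComponentsWithStats(m)
for i in range(1,n):
    if s[i,4]>1500:
        ct=max(cv2.findContours((l==i).astype(np.uint8),0,1)[0],key=cv2.contourArea).reshape(-1,2)
        P=(ray(c,ct,.004)[:,:2]*1000).astype(np.float32);print(s[i],k[i].round(),cv2.minAreaRect(P))
E
```

```text
t 33.42 p [0.448  0.3255 0.2626] psi 0.777 tilt 0.0012 F [-0.25 -0.29 -2.14] w 0.0585 g 64.7
twist 1.184 slide [ 8.36 19.65  0.26]
[ 414   79   89  114 1974] [448. 128.] ((619.9743041992188, 212.6527862548828), (78.27144622802734, 77.20575714111328), 70.2908706665039)
```

Call:
servo_tool([
  {"slide": [0, 0, 0], "twist": 0.05, "claw": 0},
  {"slide": [0, 0, 0], "twist": 0.1, "claw": 0},
  {"slide": [0, 0, 0], "twist": 0.11, "claw": 0},
  {"slide": [0, 0, 0], "twist": 0.11, "claw": 0},
  {"slide": [0, 0, 0], "twist": 0.11, "claw": 0},
  {"slide": [0, 0, 0], "twist": 0.11, "claw": 0},
  {"slide": [0, 0, 0], "twist": 0.11, "claw": 0},
  {"slide": [0, 0, 0], "twist": 0.11, "claw": 0},
  {"slide": [0, 0, 0], "twist": 0.11, "claw": 0},
  {"slide": [0, 0, 0], "twist": 0.11, "claw": 0},
  {"slide": [0, 0, 0], "twist": 0.1, "claw": 0},
  {"slide": [0, 0, 0], "twist": 0.05, "claw": 0},
])

```text
time: 34.42
eef_pos: [0.4468, 0.3247, 0.2548]
orientation: [0.99, -0.139, -0.004, 0.007]
force: [0.3, 0.1, -1.7]
grip_width: 0.0587
grasp_force: 64.6
```

Call:
servo_tool([
  {"slide": [0.4, 1, 0], "twist": 0, "claw": 0},
  {"slide": [0.9, 2.1, 0], "twist": 0, "claw": 0},
  {"slide": [0.9, 2.1, 0], "twist": 0, "claw": 0},
  {"slide": [0.9, 2.1, 0], "twist": 0, "claw": 0},
  {"slide": [0.9, 2.1, 0], "twist": 0, "claw": 0},
  {"slide": [0.9, 2.1, 0], "twist": 0, "claw": 0},
  {"slide": [0.9, 2.1, 0], "twist": 0, "claw": 0},
  {"slide": [0.9, 2.1, 0], "twist": 0, "claw": 0},
  {"slide": [0.9, 2.1, 0], "twist": 0, "claw": 0},
  {"slide": [0.8, 1.9, 0], "twist": 0, "claw": 0},
  {"slide": [0, 0, 0], "twist": 0, "claw": 0},
  {"slide": [0, 0, 0], "twist": 0, "claw": 0},
])

```text
time: 35.42
eef_pos: [0.474, 0.111, 0.2579]
orientation: [0.99, -0.139, -0.004, 0.007]
force: [-0.6, 0.5, -1.5]
grip_width: 0.0587
grasp_force: 64.7
```

Call:
servo_tool([
  {"slide": [0, 0, 0], "twist": 0, "claw": 0},
  {"slide": [0, 0, 0], "twist": 0, "claw": 0},
])

```text
time: 35.58
eef_pos: [0.4739, 0.1136, 0.2583]
orientation: [0.991, -0.137, -0.004, 0.007]
force: [-0.4, 0.2, -0.6]
grip_width: 0.0583
grasp_force: 64.7
```

```bash
python3 w.py w15 wrist; python3 g.py .4475 .112 .195 -.407;python3 - <<'E'
import pickle,cv2
from h import *
c=pickle.load(open("w7.pkl","rb"))
print("tray corner chk",ray(c,[(305,268),(410,234)],.01)[:,:2])
E
```

```text
t 35.63 p [0.474  0.1137 0.2585] psi -0.274 tilt 0.0147 F [-0.09  0.4  -0.82] w 0.0582 g 64.7
twist 0.133 slide [-2.37  1.21  6.35]
tray corner chk [[0.40651105 0.18783887]
 [0.52931776 0.12926832]]
```

View pics/w15.png

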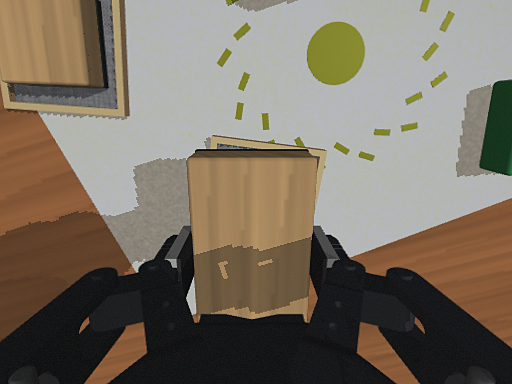

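```bash
python3 -c "
from rig import manip
print(manip.observe()['joint_pos'])"
```

```text
[-0.31154437  0.17859121 -0.02237998  1.97928713  0.01471677  0.99588429
 -2.1868496 ]
```

Call:
servo_tool([
  {"slide": [0, 0, 0], "twist": 0.04, "claw": 0},
  {"slide": [0, 0, 0], "twist": 0.05, "claw": 0},
  {"slide": [0, 0, 0], "twist": 0.04, "claw": 0},
  {"slide": [-1.2, 0.6, 0], "twist": 0, "claw": 0},
  {"slide": [-1.2, 0.6, 0], "twist": 0, "claw": 0},
  {"slide": [0, 0, 0], "twist": 0, "claw": 0},
  {"slide": [0, 0, 0], "twist": 0, "claw": 0},
  {"slide": [0, 0, 0], "twist": 0, "claw": 0},
])

```text
time: 36.3
eef_pos: [0.4478, 0.112, 0.2592]
orientation: [0.98, -0.201, -0.002, 0.006]
force: [0.2, -0.3, -1.0]
grip_width: 0.0584
grasp_force: 64.7
```

```bash
python3 w.py w16 wrist; python3 g.py .4475 .112 .195 -.407; python3 - <<'E'
import pickle,cv2
from h import *
from rig import manip
print(manip.observe()["joint_pos"].round(3),manip.observe()["orientation"])
from scipy.spatial.transform import Rotation as R
print(R.from_quat(manip.observe()["orientation"]).as_matrix().round(4))
c=pickle.load(open("w16.pkl","rb"))
a=np.radians(-23.3);u=np.array([np.cos(a),np.sin(a)]);v=np.array([-u[1],u[0]])
print("far inner tray corners expected",proj(c,[[*(np.array([.447,.1118])+63*u/1000+s*41*v/1000),.01] for s in(1,-1)]))
E
```

```text
t 36.35 p [0.4479 0.1119 0.2591] psi -0.405 tilt 0.0139 F [-0.26  0.29 -1.5 ] w 0.0587 g 64.7
twist 0.002 slide [-0.05  0.01  6.41]
[-0.331  0.124 -0.017  2.041  0.013  0.987 -2.331] [ 0.97950787 -0.20128611 -0.00252332  0.00647071]
[[ 0.919  -0.3943 -0.0075]
 [-0.3944 -0.9189 -0.0117]
 [-0.0023  0.0137 -0.9999]]
far inner tray corners expected [[195.88652969 118.6416305 ]
 [302.59749592 118.82343894]]
```

Call:
servo_tool([
  {"slide": [0, 0, 1], "twist": 0, "claw": 0},
  {"slide": [0, 0, 1.5], "twist": 0, "claw": 0},
  {"slide": [0, 0, 1.5], "twist": 0, "claw": 0},
  {"slide": [0, 0, 1], "twist": 0, "claw": 0},
  {"slide": [0, 0, 0.8], "twist": 0, "claw": 0},
  {"slide": [0, 0, 0.5], "twist": 0, "claw": 0},
  {"slide": [0, 0, 0.2], "twist": 0, "claw": 0},
  {"slide": [0, 0, 0], "twist": 0, "claw": 0},
  {"slide": [0, 0, 0], "twist": 0, "claw": 0},
])

```text
time: 37.1
eef_pos: [0.4472, 0.1109, 0.1943]
orientation: [0.979, -0.202, -0.003, 0.006]
force: [0.4, -0.3, -1.8]
grip_width: 0.0582
grasp_force: 64.7
```

Call:
servo_tool([
  {"slide": [0, 0, 0.25], "twist": 0, "claw": 0},
  {"slide": [0, 0, 0.2], "twist": 0, "claw": 0},
  {"slide": [0, 0, 0.15], "twist": 0, "claw": 0},
  {"slide": [0, 0, 0], "twist": 0, "claw": 0},
])

```text
time: 37.43
eef_pos: [0.4468, 0.1107, 0.1878]
orientation: [0.979, -0.202, -0.003, 0.007]
force: [0.3, -0.9, -1.6]
grip_width: 0.0581
grasp_force: 64.7
```

Call:
servo_tool([
  {"slide": [0, 0, 0.1], "twist": 0, "claw": 0},
  {"slide": [0, 0, 0.1], "twist": 0, "claw": 0},
  {"slide": [0, 0, 0], "twist": 0, "claw": 0},
])

```text
time: 37.68
eef_pos: [0.4469, 0.1107, 0.186]
orientation: [0.979, -0.202, -0.003, 0.007]
force: [-0.2, 0.1, 0.8]
grip_width: 0.0583
grasp_force: 64.8
```

Call:
servo_tool([
  {"slide": [0, 0, 0.05], "twist": 0, "claw": 0},
  {"slide": [0, 0, 0.05], "twist": 0, "claw": 0},
  {"slide": [0, 0, 0], "twist": 0, "claw": 0},
])

```text
time: 37.93
eef_pos: [0.447, 0.1107, 0.1859]
orientation: [0.979, -0.202, -0.003, 0.007]
force: [-6.5, -1.3, 13.9]
grip_width: 0.0585
grasp_force: 66.4
```

Contact felt; ease off, release, retreat.

Call:
servo_tool([
  {"slide": [0, 0, -0.1], "twist": 0, "claw": 0},
  {"slide": [0, 0, 0], "twist": 0, "claw": 0},
  {"slide": [0, 0, 0], "twist": 0, "claw": 0.45},
  {"slide": [0, 0, 0], "twist": 0, "claw": 0.6},
  {"slide": [0, 0, 0], "twist": 0, "claw": 0.8},
  {"slide": [0, 0, 0], "twist": 0, "claw": 0.8},
  {"slide": [0, 0, 0], "twist": 0, "claw": 0.8},
])

```text
time: 38.52
eef_pos: [0.4468, 0.1107, 0.1859]
orientation: [0.979, -0.202, -0.003, 0.007]
force: [0.4, -0.1, -0.0]
grip_width: 0.0767
grasp_force: 0.0
```

Call:
servo_tool([
  {"slide": [0, 0, -0.5], "twist": 0, "claw": 0.8},
  {"slide": [0, 0, -2], "twist": 0, "claw": 0.8},
  {"slide": [0, 0, -3], "twist": 0, "claw": 0.8},
  {"slide": [0, 0, -3], "twist": 0, "claw": 1},
  {"slide": [0, 0, -3], "twist": 0, "claw": 1},
  {"slide": [0, 0, -3], "twist": 0, "claw": 1},
  {"slide": [0, 0, -3], "twist": 0, "claw": 1},
  {"slide": [0, 0, 0], "twist": 0, "claw": 1},
  {"slide": [0, 0, 0], "twist": 0, "claw": 1},
])

```text
time: 39.27
eef_pos: [0.4486, 0.1128, 0.3629]
orientation: [0.979, -0.202, -0.001, 0.006]
force: [-0.3, -0.1, -1.3]
grip_width: 0.0852
grasp_force: 0.0
```

```bash
python3 w.py s17 scene; python3 w.py t17 top; python3 w.py w17 wrist; python3 g.py; python3 - <<'E'
import pickle,cv2
from h import *
def blob(c,m,z,xy):
    m=cv2.morphologyEx(m.astype(np.uint8),cv2.MORPH_OPEN,np.ones((3,3)))
    n,l,s,k=cv2.connectedComponentsWithStats(m);u,v=proj(c,[[*xy,z]])[0].round().astype(int)
    if not(0<=v<384 and 0<=u<512) or l[v,u]==0:return "none",(u,v)
    ct=max(cv2.findContours((l==l[v,u]).astype(np.uint8),0,1)[0],key=cv2.contourArea).reshape(-1,2)
    return cv2.minAreaRect((ray(c,ct,z)[:,:2]*1000).astype(np.float32))
for nm in("t17","s17","w17"):
    c=pickle.load(open(nm+".pkl","rb"));h=cv2.cvtColor(c["frame"],cv2.COLOR_RGB2HSV)
    m=(h[...,0]>=14)&(h[...,0]<=21)&(h[...,1]>85)&(h[...,1]<135)&(h[...,2]>120)
    for b,xy,z in(("obl",(.447,.112),.032),("sq",(.6195,.213),.032),("rnd",(.449,-.327),.032),("stamp",(.633,-.2275),.115)):print(nm,b,blob(c,m,z,xy))
E
```

```text
t 39.42 p [0.4479 0.1126 0.36  ] psi -0.406 tilt 0.0158 F [ 0.02  0.3  -0.49] w 0.0852 g 0.0
t17 obl ('none', (np.int64(221), np.int64(233)))
t17 sq ((620.5130004882812, 209.56661987304688), (57.15748596191406, 52.707454681396484), 71.35089111328125)
t17 rnd ((446.44891357421875, -328.9386291503906), (42.64055633544922, 43.00206756591797), 86.68848419189453)
t17 stamp ((630.3218383789062, -229.32302856445312), (20.45136070251465, 21.379070281982422), 87.2135009765625)
s17 obl ('none', (np.int64(313), np.int64(206)))
s17 sq ('none', (np.int64(286), np.int64(256)))
s17 rnd ('none', (np.int64(223), np.int64(144)))
s17 stamp ('none', (np.int64(184), np.int64(149)))
w17 obl ((443.5914001464844, 114.55606079101562), (85.24340057373047, 106.73117065429688), 66.8853988647461)
w17 sq ((611.8004760742188, 216.75576782226562), (63.159263610839844, 77.08037567138672), 70.88019561767578)
w17 rnd ('none', (np.int64(661), np.int64(-1)))
w17 stamp ('none', (np.int64(676), np.int64(-324)))
```

```bash
python3 -c "
from rig import manip
print(manip.close_job())"
```

```text
the job is handed in; nothing more can be done
None
```

I handed the job in at about 39 s of the 120 s: each block was lowered until I felt it rest in its own tray and the stamp was left standing in the tin, with the jar and lino slab never approached. The final images confirmed the square, round and stamp; the oblong's could not be separated from its tray rim, so its place rests on the tool position and contact height. The rig gave no verdict.

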